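# Sort the thin kajal tubes out of a tipping tray with a held card

## Robot

A 6-joint arm with a two-finger parallel gripper is mounted at the origin on the work surface. World frame = base frame: x ahead of the robot, y to its left, z up, the work surface at z = 0. Lengths are in m, angles in degrees, forces in N, time in s.
With the tool pointing down it reaches from about 0.4 to 0.925 m from the base axis. Payload 3.4 kg.
Tool frame: the origin (TCP) lies midway between the tips of the shut fingers; the grasp point (between the pads) lies 19 mm behind it; z points along the fingers, y is the direction in which the jaws open and shut (so a half turn about z gives the same grasp; the last joint's range is limited). The gripper opens to 85 mm and grips with 20 to 120 N. Pads are 22 mm wide; open, the fingers measure 114 mm over their backs; the gripper's body (76 mm by 85 mm) begins 54 mm behind the grasp point. The pads swing forward as they close: fully open they stand 13 mm farther back than shut.
Start: joints at [-77.149, 17.578, 86.31, -0, 76.112, -4.211], TCP at [0.169, -0.55, 0.231] pointing down, gripper open.
Joint ranges: [-179.03, 179.03], [-60, 130.46], [8.19, 133.38], [-81.62, 261.62], [5.75, 156.47], [-153.77, 153.77]. Speed limits (degrees/s): [147.25, 147.25, 180, 180, 180, 180].

## Interface

Orientations are given as a 3x3 rotation matrix whose columns are the frame's x, y, z axes.
In Python, from plant import env gives the robot as it stands.
- The arm moves only by the tool send_rows, never from a script. Its argument "moves" is a list of rows, each an object with "delta_pos": the shift along the tool's x, y, z in cm, a list of three; "twist": the turn, a rotation vector about the tool's x, y, z in rad, a list of three; "jaw": the closure in counts, from 0 (fully open) to 255 (shut). In form: [{"delta_pos": [dx, dy, dz], "twist": [wx, wy, wz], "jaw": jaw}, ...]. A call has 1 to 8 rows; each row shifts and turns the commanded pose from where the row before left it, along the tool's axes as they then stand; what a row does not reach is not made up. A row lasts 1/12 s, in which the tool goes at most 41.7 mm and 7.16 degrees, less where a joint would pass 70% of its speed; a pose out of reach is approached as far as the arm can. A call is refused whole if a number of a shift passes 4.17 or a number of a turn 0.125, either way. A call with a gripper value outside its range is refused whole. The fingers move at their own pace and stop on an object; "newtons" is the grip in N (left out, the last holds). Time passes only in rows, so rows that do not move let the fingers close. It gives the time, the measured TCP pose, the force and the opening at its end, in the units of the state.
- env.state(): the state, without advancing time (a new reading comes with each control period).
- env.grab_frame(name): name is "side" or "top"; returns the picture (480x640x3 uint8, red, green, blue); there is no depth.
- env.camera_info(name): a dict with "K" (3x3 intrinsics, pixels), "xyz" and "rotation" of the camera in the world. Camera axes: x right, y down, z forward; pixel columns grow to the right and rows downward; lengths in m; the calibration is good to about 2 mm. A picture is of the moment at which its call begins. camera_info takes no time and is no camera call.
- env.hand_in(): hands the job in, once; it reports no verdict.
The state is a dict: "time_s": time; "q": joint angles; "joint_vel": joint speeds; "joint_torque": joint torques, N m; "eef_pos": TCP position; "ee_rot": TCP orientation; "ft_force": force on the tool from outside, world axes, zero at the start; "ft_torque": the same for the moment, N m; "finger_gap": finger opening in m.
Only numpy, scipy, OpenCV 4.12 (cv2) and the standard library are available. Lean on these libraries where they do the work, as an engineer would, in place of code of your own. Each camera call takes 0.05 s, during which the arm holds its last target.

## Task

Take the card out of its rack, set its lower edge across the tray's mouth, in the notches of the two side walls, and press down so that the spring tray tips and the two thin kajal tubes roll out under the card into the trough while the card keeps the two thick tins back. Then ease the card up so that the tray swings fully back with both tins still in it, and stand the card back in its rack. Do not touch the tubes or tins with the fingers, and leave the other things on the table undisturbed.

Things in the scene. Friction and masses are not known exactly. Their poses are not given: they have to be found in the camera images.
- stand: Dark wooden stand (fixed), 305 x 184 mm, carrying the white tipping tray. Origin: on the table under the tray's pivot; x points the way the tray's open mouth faces, z up. The pivot is a level line along y, 85 mm above the table. Its two uprights beside the tray reach 106 mm.
- trough (a point): Centre of the floor of the stand's open trough, before and below the tray's mouth; 140 mm in x from the stand's origin, axes as the stand's, 8 mm above the table. Inside it measures 108 mm (x) by 165 mm (y); walls reach 60 mm above the table, the one under the tray 30 mm.
- tray (a joint): Tip of the white tray, rad: 0 = at rest (floor leans 0.07 back, held by a spring), grows as the mouth goes down, level at 0.07, stops at 0.5. Pressing the notches down takes about 2 to 6 N; let go, it springs back. Tubes roll out well at 0.4. Tray 215 mm long, 146 wide, 134 wide inside; walls 50 mm high at back and sides, open at the mouth; smooth inside.
- mouth (a point): Middle of the line joining the bottoms of the two side-wall notches; moves with the tray (x forward along its floor, y across). 85 mm before and 27 mm above the pivot in tray axes; at rest 118 mm above the table, at joint 0.45 79 mm. Each notch, open above, spans 12 mm before and behind, 26 mm deep, at y = +-70 mm. A card across both leaves a 24 mm high gap over the tray floor.
- card_grip (a point): Centre of the wooden grip on the card's top edge: 14 mm thick (x), 70 long (y), 34 high (z), axes the card's own. The card is a stiff upright grey sheet, 5 mm thick (x), 190 long (y), 90 high; its straight lower edge lies 103 mm below this point, the grip's top 17 mm above. About 100 g. It starts upright in the rack.
- card_edge (a point): Centre of the card's lower edge (underside); axes as the card's.
- rack: Light wooden card rack (fixed), 80 x 130 mm, 60 mm high. Origin: on the table under the middle of its slot; the slot runs along y, open at both ends and flared at its top; 12 mm wide (x) below 42 mm, about 30 mm wide at its mouth; slot floor 8 mm above the table, on which the card's lower edge stands.
- kajal_a_c (a point): Centre of a thin black kajal tube, 16 mm across, 120 mm long along its y, lying across the tray in front of the tins, smooth, free to roll. About 30 g.
- kajal_b_c (a point): Centre of a thin black kajal tube, 16 mm across, 120 mm long along its y, lying across the tray in front of the tins, smooth, free to roll. About 30 g.
- tin_a_c (a point): Centre of a thick aluminium talcum tin, 48 mm across, 110 mm long along its y, lying across the tray behind the kajal tubes, smooth, free to roll. About 80 g.
- tin_b_c (a point): Centre of a thick aluminium talcum tin, 48 mm across, 110 mm long along its y, lying across the tray behind the kajal tubes, smooth, free to roll. About 80 g.
- claw_clip: Bystander, leave alone: grey plastic claw clip, 80 x 30 x 34 mm. Origin: centre of its underside.
- bangles: Bystander, leave alone: set of orange bangles stacked in one ring, 68 mm across, 42 mm high. Origin: centre of its underside.
- jar: Bystander, leave alone: closed white ceramic jar, 72 mm across, 85 mm high. Origin: centre of its underside.
- mirror: Bystander, leave alone: small aluminium mirror standing on a foot, 110 mm wide, 149 mm high. Origin: centre of its underside.
- comb: Bystander, leave alone: flat wooden comb, 160 x 42 x 5 mm. Origin: centre of its underside.
- polish: Bystander, leave alone: nail polish bottle, 30 mm across, 68 mm high, it stands 80 to 110 mm from the rack's slot, on one face side of the card. Origin: centre of its underside.
- compact: Bystander, leave alone: round black powder compact, 72 mm across, 18 mm high. Origin: centre of its underside.
There are look-alikes about, which are no part of the job. Of the things shaped like the rack, the wooden one is meant.

How it is judged (in metres and radians):
On the way:
1. the tray is tipped with the card lying across both notches of its mouth (value of joint tray above 0.12 rad and x of card_edge in the frame of mouth between -0.015 and 0.015 m and y of card_edge in the frame of mouth between -0.03 and 0.03 m and z of card_edge in the frame of mouth between -0.008 and 0.008 m), for 0.2 s.
At the end, for the whole second after the job is handed in: Both kajal tubes still in the trough; both tins in the tray behind the notches; tray back at rest (under 0.04 rad); card released and still in the rack's slot, lower edge within 12 mm of slot floor and mid-plane and 40 mm of the rack's middle, leaning under 0.3 rad (x of kajal_a_c in the frame of trough between -0.054 and 0.054 m and y of kajal_a_c in the frame of trough between -0.083 and 0.083 m and z of each of kajal_a_c, kajal_b_c in the frame of trough below 0.042 m and linear speed of each of kajal_a, kajal_b, card below 0.03 m/s and x of kajal_b_c in the frame of trough between -0.054 and 0.054 m and y of kajal_b_c in the frame of trough between -0.083 and 0.083 m and x of tin_a_c in the frame of mouth between -0.2 and 0 m and z of tin_a_c in the frame of mouth between -0.02 and 0.02 m and x of tin_b_c in the frame of mouth between -0.2 and 0 m and z of tin_b_c in the frame of mouth between -0.02 and 0.02 m and value of joint tray below 0.04 rad and x of card_edge in the frame of rack between -0.012 and 0.012 m and y of card_edge in the frame of rack between -0.04 and 0.04 m and z of card_edge in the frame of rack below 0.02 m and angle between card_edge's own z axis and vertical below 0.3 rad); the robot touches nothing.
It fails at once if the fingers touch a kajal tube or a tin (contact force between the fingers and kajal_a above 0.5 N or contact force between the fingers and kajal_b above 0.5 N or contact force between the fingers and tin_a above 0.5 N or contact force between the fingers and tin_b above 0.5 N).
It fails at once if a tin leaves the tray through its mouth (x of any of tin_a_c, tin_b_c in the frame of mouth above 0.02 m).
It fails at once if a bystander is moved by more than 30 mm (distance of any of claw_clip, bangles, jar, mirror, comb, polish, compact from where it was at the start of the episode above 0.03 m).
It also fails if it takes over 64 s, if anything falls off the work surface, if the arm or the gripper's body presses on something with over 40 N, if the wrist force passes 120 N, or if a joint passes its speed limit or range.

## Working session

There is one attempt and no reset: what is moved stays moved. The work goes in short steps, Python scripts to look and compute and a tool call to move; the robot and the scene stay as the last step left them, time stands still between calls to the robot, and variables do not carry over. Pictures are saved under pics/ and viewed, and the job is handed in when it is done.

Besides the shell and the picture viewer there is one more tool, called after "Emit:" by a JSON object that holds its "name" and its "arguments", one argument or row to a line. send_rows: Moves the arm, as the interface text tells. Its arguments: {"type":"object","properties":{"moves":{"type":"array"},"newtons":{"type":"number"}},"required":["moves"]}

```bash
ls; mkdir -p pics
python3 - <<'E'
from plant import env
import cv2
for n in("side","top"):
    i=env.camera_info(n);print(n,i)
    cv2.imwrite(f"pics/{n}0.png",env.grab_frame(n)[:,:,::-1])
print(env.state())
E
```

```text
pics
side {'K': array([[582.9161739 ,   0.        , 320.75490239],
       [  0.        , 582.9161739 , 233.32485408],
       [  0.        ,   0.        ,   1.        ]]), 'xyz': array([0.05012363, 0.75145238, 1.14565945]), 'rotation': array([[-0.83633763, -0.41741024,  0.35539846],
       [-0.54819498,  0.63126304, -0.54862486],
       [ 0.00465172, -0.65366326, -0.75677123]])}
top {'K': array([[504.17786908,   0.        , 321.7156459 ],
       [  0.        , 504.17786908, 230.4649906 ],
       [  0.        ,   0.        ,   1.        ]]), 'xyz': array([0.47080219, 0.00704602, 1.27674964]), 'rotation': array([[-0.02671488, -0.99835433,  0.05074402],
       [-0.9995834 ,  0.02612408, -0.01227058],
       [ 0.01092475, -0.05105068, -0.99863631]])}
{'time_s': 0.1, 'q': array([-7.71492084e+01,  1.76182384e+01,  8.63754978e+01,  1.97364219e-04,
        7.61117963e+01, -4.20963915e+00]), 'joint_vel': array([ 0.02847084, -0.06096774, -0.20026131,  0.17196694,  0.08025522,
        0.11117686]), 'joint_torque': array([ 1.01914338e-03, -4.58528101e+01, -2.52608031e+01, -2.96248606e-05,
        5.63454189e-03,  1.98611610e-05]), 'eef_pos': array([ 0.16854775, -0.54909063,  0.23047649]), 'ee_rot': array([[ 9.55996127e-01,  2.93379004e-01, -4.06399362e-04],
       [ 2.93379253e-01, -9.55994449e-01,  1.79649709e-03],
       [ 1.38538994e-04, -1.83667340e-03, -9.99998304e-01]]), 'ft_force': array([ 0.56593768, -1.05101863, -0.62682529]), 'ft_torque': array([-0.0026924 ,  0.03352726, -0.02406666]), 'finger_gap': 0.085481324436731}
```

View pics/side0.png

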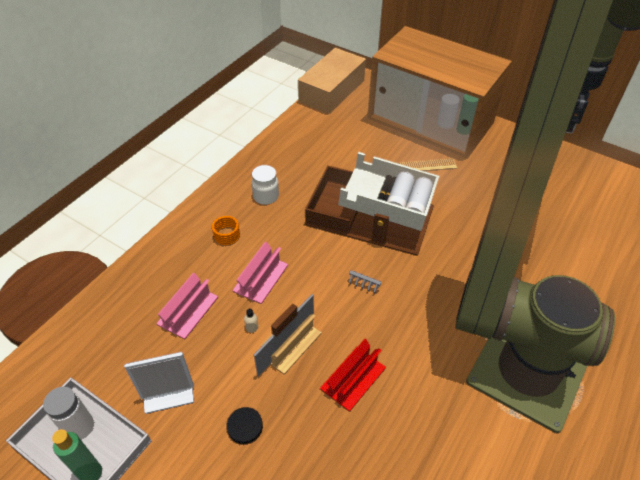

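View pics/top0.png

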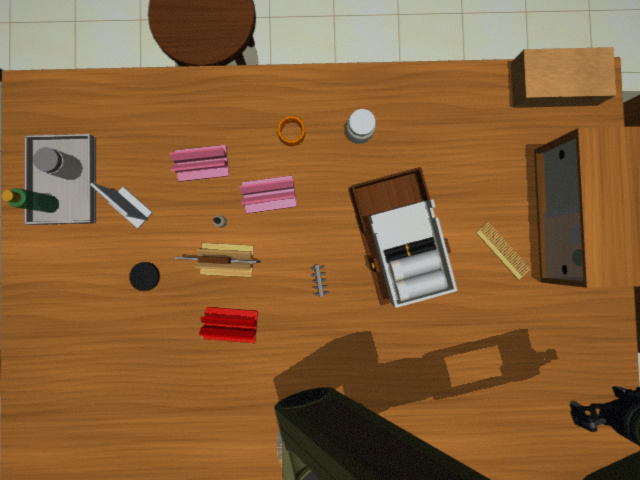

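Rack-like things in the top view are pink (200,163), pink (268,194), red (229,325) and light wood (227,259). The wooden one holds the card. Next I'll check it, and the tray, in enlarged crops.

Run:
```python
import cv2
t=cv2.imread("pics/top0.png");s=cv2.imread("pics/side0.png")
def c(im,x,y,w,h,k,n):cv2.imwrite(n,cv2.resize(im[y:y+h,x:x+w],None,fx=k,fy=k,interpolation=cv2.INTER_CUBIC))
c(t,165,220,110,75,7,"pics/c_rack_top.png")
c(t,335,160,140,155,4,"pics/c_tray_top.png") if 0 else c(t,335,160,140,150,4,"pics/c_tray_top.png")
c(s,240,290,100,100,6,"pics/c_rack_side.png")
c(s,295,145,160,110,5,"pics/c_tray_side.png")
```

```text
(no output)
```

View pics/c_rack_top.png

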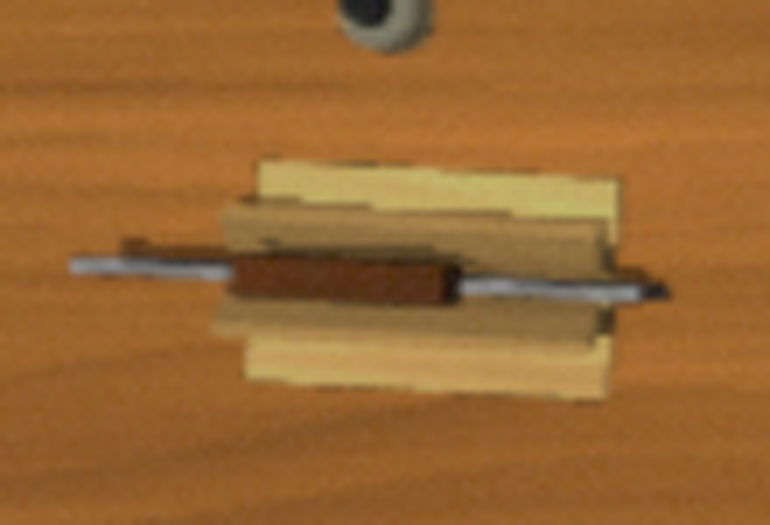

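View pics/c_rack_side.png

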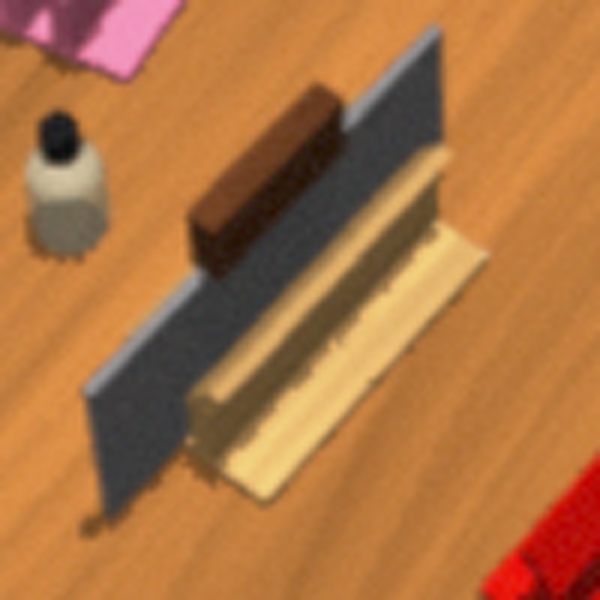

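View pics/c_tray_top.png

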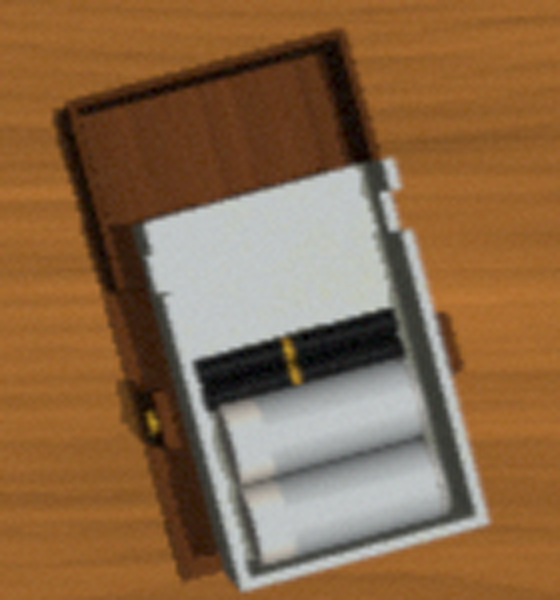

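View pics/c_tray_side.png

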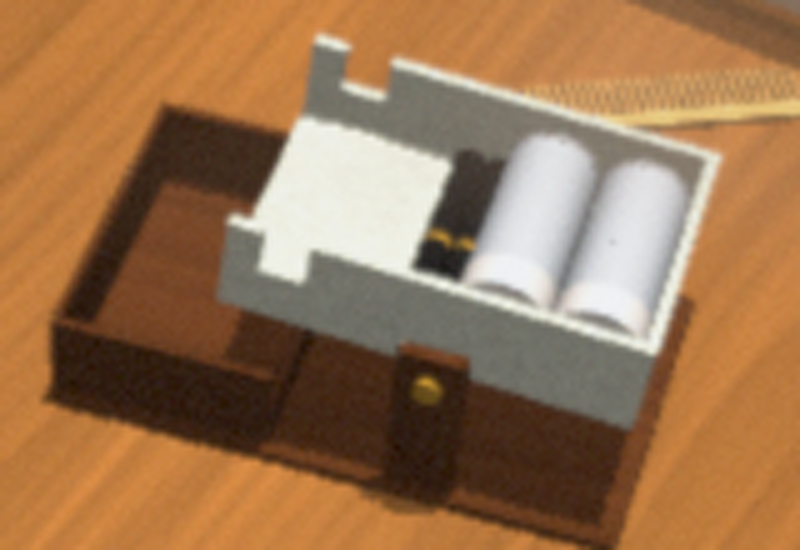

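The wood rack with the grey card and dark-brown grip is confirmed. The tray shows both notches and, from the mouth back, two black tubes then two tins. Next I'll fit the poses.

```bash
cat > h.py <<'E'
import numpy as np
from scipy.optimize import least_squares
from scipy.spatial.transform import Rotation as R
from plant import env
CI={n:env.camera_info(n) for n in("side","top")}
def proj(n,P):
    c=CI[n];p=(np.asarray(P)-c["xyz"])@c["rotation"];q=p@c["K"].T
    return q[...,:2]/q[...,2:]
def ray(n,uv,z):
    c=CI[n];d=c["rotation"]@np.linalg.solve(c["K"],[uv[0],uv[1],1]);o=c["xyz"]
    return o+d*(z-o[2])/d[2]
def Rz(a):return R.from_euler('z',a).as_matrix()
E
python3 - <<'E'
from h import *
T=lambda x,y:(335+x/4,160+y/4)
S=lambda x,y:(295+x/5,145+y/5)
# tray
obs=[("side",S(718,156),("b",-73,53)),("side",S(655,352),("b",73,53)),("side",S(230,218),("f",73,53)),("side",S(318,38),("f",-73,53)),
("side",S(393,60),(73,-73,53)),("side",S(310,255),(73,73,53)),
("top",T(138,228),("f",73,53)),("top",T(242,588),("b",73,53)),("top",T(490,520),("b",-73,53)),("top",T(397,160),("f",-73,53))]
def trayR(yaw,j):return Rz(yaw)@R.from_euler('y',j-0.07).as_matrix()
def f(p):
    x,y,yaw,xf=p;r=[]
    for n,uv,(a,b,c) in obs:
        a={"f":xf*1000,"b":xf*1000-215}.get(a,a)
        P=np.array([x,y,.085])+trayR(yaw,0)@(np.array([a,b,c])/1000)
        r+=list(proj(n,P)-uv)
    return np.array(r)
s=least_squares(f,[.5,-.2,.2,.108]);print("stand",s.x,np.round(s.fun.reshape(-1,2),1).tolist())
x,y,yaw,_=s.x
print("mouth",np.array([x,y,.085])+trayR(yaw,0)@[.085,0,.027])
# card
T=lambda x,y:(165+x/7,220+y/7)
S=lambda x,y:(240+x/6,290+y/6)
obs2=[("top",T(70,266),(0,95,90)),("top",T(640,292),(0,-95,90)),("top",T(232,256),(7,35,120)),("top",T(232,297),(-7,35,120)),("top",T(445,303),(-7,-35,120)),("top",T(445,268),(7,-35,120)),
("side",S(88,390),(0,95,90)),("side",S(108,520),(0,95,0)),("side",S(438,28),(0,-95,90)),("side",S(192,212),(7,35,120)),("side",S(215,235),(-7,35,120)),("side",S(322,84),(7,-35,120)),("side",S(345,102),(-7,-35,120))]
def g(p):
    x,y,z,yaw,l,t=p
    M=Rz(yaw)@R.from_euler('yx',[l,t]).as_matrix()
    return np.array([proj(n,np.array([x,y,z])+M@(np.array(P)/1000))-uv for n,uv,P in obs2]).ravel()
s2=least_squares(g,[.4,.2,.008,0,0,0]);print("card",s2.x,np.round(s2.fun.reshape(-1,2),1).tolist())
for c in [(260,160),(620,180),(606,400),(245,380)]: print(ray("top",T(*c),.008))
print("polish",ray("top",(218,217),.068))
E
```

```text
stand [ 0.46584416 -0.21485583  0.24141048  0.11590538] [[0.5, -0.9], [0.4, 0.1], [-0.6, 0.8], [-0.6, -0.9], [0.3, -0.7], [0.2, -1.5], [0.9, -0.6], [-0.3, 1.2], [-0.5, 0.9], [-1.7, -0.6]]
mouth [ 0.54634349 -0.19503592  0.11787902]
card [ 0.46871209  0.2426621   0.00516578 -0.0759555  -0.00527466  0.01587014] [[0.0, 0.1], [0.3, 0.3], [0.1, -0.2], [-0.3, 0.1], [0.2, 0.8], [0.5, -0.4], [0.1, 0.6], [-0.4, 0.2], [0.0, 0.1], [-1.0, 0.3], [0.4, 0.1], [-0.8, -0.8], [0.6, -0.4]]
[0.51198678 0.29236047 0.008     ]
[0.50140281 0.16363235 0.008     ]
[0.42286306 0.17019221 0.008     ]
[0.43348718 0.29885848 0.008     ]
polish [0.57105862 0.2400336  0.068     ]
```

```bash
cat >> h.py <<'E'
def toolR(yaw,pitch=0):
    """tool x at yaw (rad) in the plane, z down; then pitch about tool x"""
    c,s=np.cos(yaw),np.sin(yaw)
    M=np.array([[c,s,0],[s,-c,0],[0,0,-1.]])
    return M@R.from_rotvec([pitch,0,0]).as_matrix()
def plan(p,Rt,N,p0=None,R0=None,path=True):
    st=env.state()
    p0=st["eef_pos"] if p0 is None else np.array(p0);R0=st["ee_rot"] if R0 is None else R0
    w=R.from_matrix(R0.T@Rt).as_rotvec()/N
    A=np.zeros((3,3));M=R0.copy();D=R.from_rotvec(w).as_matrix();Ms=[]
    for i in range(N):Ms.append(M);A+=M;M=M@D
    d=np.linalg.solve(A,np.asarray(p)-p0)
    print("rows",N,"delta_cm",np.round(d*100,3),"norm",round(np.linalg.norm(d)*100,2),"twist",np.round(w,4))
    if path:
        q=p0.copy()
        for i,M in enumerate(Ms):
            q=q+M@d
            if i%3==2:print("   ",np.round(q,3))
def show():
    s=env.state();print(round(s["time_s"],2),"p",np.round(s["eef_pos"],4),"yawx",round(np.arctan2(s["ee_rot"][1,0],s["ee_rot"][0,0]),4),"z",np.round(s["ee_rot"][:,2],3),"q",np.round(s["q"],1),"F",np.round(s["ft_force"],1),"M",np.round(s["ft_torque"],2),"gap",round(s["finger_gap"],4))
E
python3 - <<'E'
from h import *
show()
plan([.469,.243,.22],toolR(np.pi/2-.076),32)
plan([.42,-.25,.30],toolR(.298+.35),12)
plan([.469,.243,.22],toolR(np.pi/2-.076),16,[.42,-.25,.30],toolR(.298+.35))
E
```

```text
0.1 p [ 0.1685 -0.5491  0.2305] yawx 0.2978 z [-0.     0.002 -1.   ] q [-77.1  17.6  86.4   0.   76.1  -4.2] F [ 0.6 -1.1 -0.6] M [-0.    0.03 -0.02] gap 0.0855
rows 32 delta_cm [ 2.66  -0.913  0.034] norm 2.81 twist [-0.     -0.     -0.0374]
    [ 0.235 -0.497  0.23 ]
    [ 0.295 -0.438  0.229]
    [ 0.348 -0.372  0.228]
    [ 0.393 -0.301  0.227]
    [ 0.43  -0.225  0.226]
    [ 0.459 -0.146  0.225]
    [ 0.478 -0.064  0.224]
    [0.488 0.02  0.223]
    [0.489 0.104 0.222]
    [0.48  0.188 0.221]
rows 12 delta_cm [ 2.997 -1.315 -0.578] norm 3.32 twist [-0.0001 -0.     -0.0292]
    [ 0.241 -0.483  0.248]
    [ 0.307 -0.411  0.265]
    [ 0.367 -0.333  0.283]
    [ 0.42 -0.25  0.3 ]
rows 16 delta_cm [ 2.904 -1.321  0.5  ] norm 3.23 twist [ 0.      0.     -0.0529]
    [ 0.461 -0.164  0.285]
    [ 0.488 -0.072  0.27 ]
    [0.5   0.023 0.255]
    [0.497 0.119 0.24 ]
    [0.478 0.212 0.225]
```

Emit:
{"name": "send_rows", "arguments": {
  "moves": [
    {"delta_pos":[3.0,-1.3,-0.58],"twist":[0,0,-0.029],"jaw":0},
    {"delta_pos":[3.0,-1.3,-0.58],"twist":[0,0,-0.029],"jaw":0},
    {"delta_pos":[3.0,-1.3,-0.58],"twist":[0,0,-0.029],"jaw":0},
    {"delta_pos":[3.0,-1.3,-0.58],"twist":[0,0,-0.029],"jaw":0},
    {"delta_pos":[3.0,-1.3,-0.58],"twist":[0,0,-0.029],"jaw":0},
    {"delta_pos":[3.0,-1.3,-0.58],"twist":[0,0,-0.029],"jaw":0},
    {"delta_pos":[3.0,-1.3,-0.58],"twist":[0,0,-0.029],"jaw":0},
    {"delta_pos":[3.0,-1.3,-0.58],"twist":[0,0,-0.029],"jaw":0}
  ]
}}

```text
time_s: 0.77
eef_pos: [0.3497, -0.3595, 0.2776]
ee_rot: [[0.862, 0.506, -0.0], [0.506, -0.862, 0.001], [-0.0, -0.001, -1.0]]
ft_force: [0.3, -0.1, 0.8]
finger_gap: 0.0853
```

Run:
```python
from h import *
show()
plan([.469,.2427,.20],toolR(np.pi/2-.076),22)
```

```text
0.77 p [ 0.3497 -0.3595  0.2776] yawx 0.5311 z [-0.     0.001 -1.   ] q [-50.6   9.7  90.4   0.   79.9   8.9] F [ 0.3 -0.1  0.8] M [-0.01  0.01  0.02] gap 0.0853
rows 22 delta_cm [ 2.69  -1.087  0.353] norm 2.92 twist [-0.     -0.     -0.0438]
    [ 0.4   -0.288  0.267]
    [ 0.44  -0.211  0.256]
    [ 0.47  -0.129  0.246]
    [ 0.488 -0.044  0.235]
    [0.496 0.042 0.225]
    [0.492 0.129 0.214]
    [0.477 0.215 0.204]
```

Emit:
{"name": "send_rows", "arguments": {
  "moves": [
    {"delta_pos":[2.7,-1.1,0.3],"twist":[0,0,-0.044],"jaw":0},
    {"delta_pos":[2.7,-1.1,0.3],"twist":[0,0,-0.044],"jaw":0},
    {"delta_pos":[2.7,-1.1,0.3],"twist":[0,0,-0.044],"jaw":0},
    {"delta_pos":[2.7,-1.1,0.3],"twist":[0,0,-0.044],"jaw":0},
    {"delta_pos":[2.7,-1.1,0.3],"twist":[0,0,-0.044],"jaw":0},
    {"delta_pos":[2.7,-1.1,0.3],"twist":[0,0,-0.044],"jaw":0},
    {"delta_pos":[2.7,-1.1,0.3],"twist":[0,0,-0.044],"jaw":0},
    {"delta_pos":[2.7,-1.1,0.3],"twist":[0,0,-0.044],"jaw":0}
  ]
}}

```text
time_s: 1.43
eef_pos: [0.4606, -0.1559, 0.2532]
ee_rot: [[0.634, 0.773, -0.001], [0.773, -0.634, 0.0], [-0.0, -0.001, -1.0]]
ft_force: [-0.1, -0.8, -0.2]
finger_gap: 0.0848
```

Emit:
{"name": "send_rows", "arguments": {
  "moves": [
    {"delta_pos":[2.7,-1.1,0.3],"twist":[0,0,-0.044],"jaw":0},
    {"delta_pos":[2.7,-1.1,0.3],"twist":[0,0,-0.044],"jaw":0},
    {"delta_pos":[2.7,-1.1,0.3],"twist":[0,0,-0.044],"jaw":0},
    {"delta_pos":[2.7,-1.1,0.3],"twist":[0,0,-0.044],"jaw":0},
    {"delta_pos":[2.7,-1.1,0.3],"twist":[0,0,-0.044],"jaw":0},
    {"delta_pos":[2.7,-1.1,0.3],"twist":[0,0,-0.044],"jaw":0},
    {"delta_pos":[2.7,-1.1,0.3],"twist":[0,0,-0.044],"jaw":0},
    {"delta_pos":[2.7,-1.1,0.3],"twist":[0,0,-0.044],"jaw":0}
  ]
}}

```text
time_s: 2.1
eef_pos: [0.4943, 0.0736, 0.2292]
ee_rot: [[0.329, 0.944, -0.001], [0.944, -0.329, -0.0], [-0.0, -0.001, -1.0]]
ft_force: [-0.2, -0.8, -1.0]
finger_gap: 0.0857
```

Run:
```python
from h import *
show()
plan([.469,.2427,.19],toolR(np.pi/2-.078),8)
```

```text
2.1 p [0.4943 0.0736 0.2292] yawx 1.236 z [-0.001 -0.    -1.   ] q [ 3.6 11.7 95.1 -0.  73.2 22.8] F [-0.2 -0.8 -1. ] M [ 0.01 -0.01  0.03] gap 0.0857
rows 8 delta_cm [ 1.997 -0.777  0.49 ] norm 2.2 twist [-0.0001  0.     -0.0321]
    [0.49  0.138 0.214]
    [0.479 0.201 0.2  ]
```

Emit:
{"name": "send_rows", "arguments": {
  "moves": [
    {"delta_pos":[2.0,-0.78,0.49],"twist":[0,0,-0.032],"jaw":0},
    {"delta_pos":[2.0,-0.78,0.49],"twist":[0,0,-0.032],"jaw":0},
    {"delta_pos":[2.0,-0.78,0.49],"twist":[0,0,-0.032],"jaw":0},
    {"delta_pos":[2.0,-0.78,0.49],"twist":[0,0,-0.032],"jaw":0},
    {"delta_pos":[2.0,-0.78,0.49],"twist":[0,0,-0.032],"jaw":0},
    {"delta_pos":[2.0,-0.78,0.49],"twist":[0,0,-0.032],"jaw":0},
    {"delta_pos":[2.0,-0.78,0.49],"twist":[0,0,-0.032],"jaw":0},
    {"delta_pos":[2.0,-0.78,0.49],"twist":[0,0,-0.032],"jaw":0}
  ]
}}

```text
time_s: 2.77
eef_pos: [0.4689, 0.2425, 0.1899]
ee_rot: [[0.079, 0.997, -0.001], [0.997, -0.079, -0.0], [-0.0, -0.001, -1.0]]
ft_force: [0.2, 0.6, 0.2]
finger_gap: 0.0856
```

Emit:
{"name": "send_rows", "arguments": {
  "moves": [
    {"delta_pos":[0,0,0],"twist":[0,0,0],"jaw":0},
    {"delta_pos":[0,0,0],"twist":[0,0,0],"jaw":0}
  ]
}}

```text
time_s: 2.93
eef_pos: [0.4686, 0.2421, 0.1898]
ee_rot: [[0.079, 0.997, -0.002], [0.997, -0.079, -0.001], [-0.001, -0.001, -1.0]]
ft_force: [0.7, 0.2, 0.3]
finger_gap: 0.0852
```

Run:
```python
from h import *
import cv2
show()
plan([.4687,.2427,.094],toolR(np.pi/2-.078),6)
for n in("side","top"):
    im=env.grab_frame(n)[:,:,::-1];cv2.imwrite(f"pics/{n}1.png",im)
s=cv2.imread("pics/side1.png")[240:390,200:380];cv2.imwrite("pics/c1.png",cv2.resize(s,None,fx=4,fy=4))
```

```text
2.93 p [0.4686 0.2421 0.1898] yawx 1.4918 z [-0.002 -0.001 -1.   ] q [22.7 16.  95.3 -0.  68.8 27.3] F [0.7 0.2 0.3] M [-0.   -0.02 -0.03] gap 0.0852
rows 6 delta_cm [0.011 0.002 1.596] norm 1.6 twist [-0.0002  0.0002 -0.0002]
    [0.469 0.242 0.142]
    [0.469 0.243 0.094]
```

View pics/c1.png

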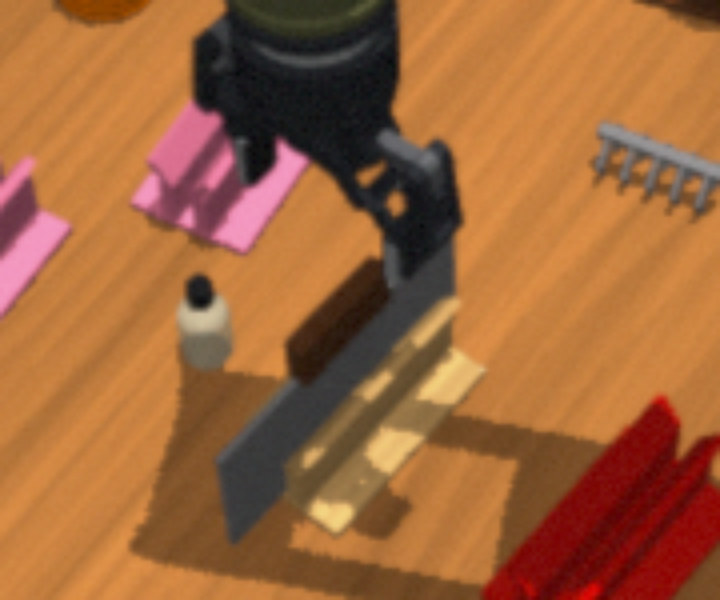

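View pics/top1.png

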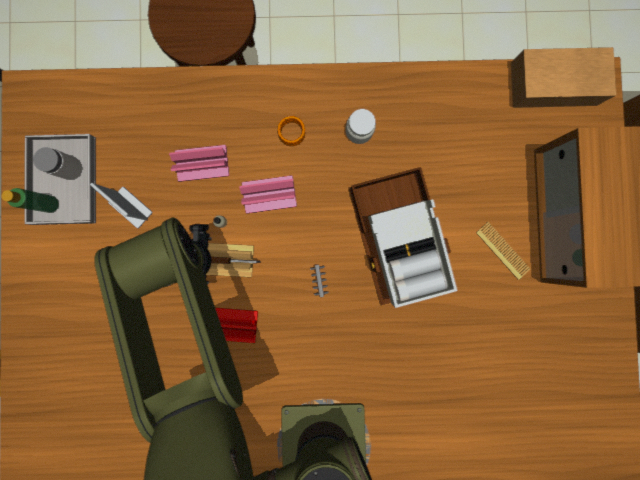

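The side crop shows the open fingers straddling the card's grip, with the polish bottle well clear. I'll go down.

Emit:
{"name": "send_rows", "arguments": {
  "moves": [
    {"delta_pos":[0.01,0,1.6],"twist":[0,0,0],"jaw":0},
    {"delta_pos":[0.01,0,1.6],"twist":[0,0,0],"jaw":0},
    {"delta_pos":[0.01,0,1.6],"twist":[0,0,0],"jaw":0},
    {"delta_pos":[0.01,0,1.6],"twist":[0,0,0],"jaw":0},
    {"delta_pos":[0.01,0,1.6],"twist":[0,0,0],"jaw":0},
    {"delta_pos":[0.01,0,1.5],"twist":[0,0,0],"jaw":0}
  ]
}}

```text
time_s: 3.53
eef_pos: [0.4701, 0.2409, 0.0951]
ee_rot: [[0.083, 0.997, 0.001], [0.997, -0.083, -0.0], [-0.0, 0.001, -1.0]]
ft_force: [-0.5, -0.0, -0.5]
finger_gap: 0.0853
```

Emit:
{"name": "send_rows", "arguments": {
  "moves": [
    {"delta_pos":[0,0,0],"twist":[0,0,0],"jaw":120},
    {"delta_pos":[0,0,0],"twist":[0,0,0],"jaw":160},
    {"delta_pos":[0,0,0],"twist":[0,0,0],"jaw":200},
    {"delta_pos":[0,0,0],"twist":[0,0,0],"jaw":230},
    {"delta_pos":[0,0,0],"twist":[0,0,0],"jaw":255},
    {"delta_pos":[0,0,0],"twist":[0,0,0],"jaw":255},
    {"delta_pos":[0,0,0],"twist":[0,0,0],"jaw":255},
    {"delta_pos":[0,0,0],"twist":[0,0,0],"jaw":255}
  ],
  "newtons": 60
}}

```text
time_s: 4.2
eef_pos: [0.4701, 0.2425, 0.0966]
ee_rot: [[0.081, 0.997, 0.002], [0.997, -0.081, 0.001], [0.001, 0.002, -1.0]]
ft_force: [0.3, 0.7, 7.0]
finger_gap: 0.0132
```

Run:
```python
from h import *
show()
```

```text
4.2 p [0.4701 0.2425 0.0966] yawx 1.4899 z [ 0.002  0.001 -1.   ] q [ 22.7  22.  102.   -0.   55.8  27.3] F [0.3 0.7 7. ] M [-0.08  0.15 -0.01] gap 0.0132
```

Emit:
{"name": "send_rows", "arguments": {
  "moves": [
    {"delta_pos":[0,0,-0.8],"twist":[0,0,0],"jaw":255},
    {"delta_pos":[0,0,-1.5],"twist":[0,0,0],"jaw":255},
    {"delta_pos":[0,0,-2.5],"twist":[0,0,0],"jaw":255},
    {"delta_pos":[0,0,-3.2],"twist":[0,0,0],"jaw":255},
    {"delta_pos":[0,0,-3.2],"twist":[0,0,0],"jaw":255},
    {"delta_pos":[0,0,-3.2],"twist":[0,0,0],"jaw":255},
    {"delta_pos":[0,0,-3.2],"twist":[0,0,0],"jaw":255},
    {"delta_pos":[0,0,-2.5],"twist":[0,0,0],"jaw":255}
  ]
}}

```text
time_s: 4.87
eef_pos: [0.4696, 0.2423, 0.2996]
ee_rot: [[0.081, 0.997, 0.002], [0.997, -0.081, 0.001], [0.001, 0.002, -1.0]]
ft_force: [0.9, -0.7, -1.0]
finger_gap: 0.0132
```

Run:
```python
from h import *
show()
# mouth at rest (.5463,-.195,.118); card edge 0.0886 below TCP
plan([.5463,-.195,.118+.0886+.06],toolR(np.pi/2+.241),20)
```

```text
4.87 p [0.4696 0.2423 0.2996] yawx 1.49 z [ 0.002  0.001 -1.   ] q [22.7 11.1 85.4 -0.  83.3 27.3] F [ 0.9 -0.7 -1. ] M [ 0.    0.05 -0.01] gap 0.0132
rows 20 delta_cm [-2.218  0.226  0.164] norm 2.24 twist [ 0.0001 -0.     -0.0161]
    [0.472 0.175 0.295]
    [0.478 0.109 0.29 ]
    [0.487 0.043 0.285]
    [ 0.499 -0.023  0.28 ]
    [ 0.514 -0.088  0.275]
    [ 0.532 -0.153  0.27 ]
```

Emit:
{"name": "send_rows", "arguments": {
  "moves": [
    {"delta_pos":[-1.5,0.15,0.1],"twist":[0,0,-0.012],"jaw":255},
    {"delta_pos":[-2.2,0.23,0.1],"twist":[0,0,-0.016],"jaw":255},
    {"delta_pos":[-2.2,0.23,0.1],"twist":[0,0,-0.016],"jaw":255},
    {"delta_pos":[-2.2,0.23,0.1],"twist":[0,0,-0.016],"jaw":255},
    {"delta_pos":[-2.2,0.23,0.1],"twist":[0,0,-0.016],"jaw":255},
    {"delta_pos":[-2.2,0.23,0.1],"twist":[0,0,-0.016],"jaw":255},
    {"delta_pos":[-2.2,0.23,0.1],"twist":[0,0,-0.016],"jaw":255},
    {"delta_pos":[-2.2,0.23,0.1],"twist":[0,0,-0.016],"jaw":255}
  ]
}}

```text
time_s: 5.53
eef_pos: [0.482, 0.0719, 0.2886]
ee_rot: [[-0.044, 0.999, -0.001], [0.999, 0.044, -0.0], [0.0, -0.001, -1.0]]
ft_force: [-0.3, 0.4, -1.9]
finger_gap: 0.0136
```

Emit:
{"name": "send_rows", "arguments": {
  "moves": [
    {"delta_pos":[-2.2,0.23,0.1],"twist":[0,0,-0.016],"jaw":255},
    {"delta_pos":[-2.2,0.23,0.1],"twist":[0,0,-0.016],"jaw":255},
    {"delta_pos":[-2.2,0.23,0.1],"twist":[0,0,-0.016],"jaw":255},
    {"delta_pos":[-2.2,0.23,0.1],"twist":[0,0,-0.016],"jaw":255},
    {"delta_pos":[-2.2,0.23,0.1],"twist":[0,0,-0.016],"jaw":255},
    {"delta_pos":[-2.2,0.23,0.1],"twist":[0,0,-0.016],"jaw":255},
    {"delta_pos":[-2.2,0.23,0.1],"twist":[0,0,-0.016],"jaw":255},
    {"delta_pos":[-2.2,0.23,0.1],"twist":[0,0,-0.016],"jaw":255}
  ]
}}

```text
time_s: 6.2
eef_pos: [0.5179, -0.1012, 0.2806]
ee_rot: [[-0.171, 0.985, -0.001], [0.985, 0.171, 0.0], [0.0, -0.001, -1.0]]
ft_force: [-0.4, 0.2, -1.0]
finger_gap: 0.0132
```

Run:
```python
from h import *
show()
plan([.5463,-.195,.118+.0886+.06],toolR(np.pi/2+.241),8)
```

```text
6.2 p [ 0.5179 -0.1012  0.2806] yawx 1.7426 z [-0.001  0.    -1.   ] q [-15.6  11.8  87.3   0.   81.  -25.5] F [-0.4  0.2 -1. ] M [ 0.03  0.01 -0.  ] gap 0.0132
rows 8 delta_cm [-1.22   0.113  0.175] norm 1.24 twist [-0.0001 -0.     -0.0086]
    [ 0.528 -0.137  0.275]
    [ 0.539 -0.172  0.27 ]
```

Emit:
{"name": "send_rows", "arguments": {
  "moves": [
    {"delta_pos":[-1.5,0.14,0.17],"twist":[0,0,-0.0086],"jaw":255},
    {"delta_pos":[-1.5,0.14,0.17],"twist":[0,0,-0.0086],"jaw":255},
    {"delta_pos":[-1.5,0.14,0.17],"twist":[0,0,-0.0086],"jaw":255},
    {"delta_pos":[-1.3,0.12,0.17],"twist":[0,0,-0.0086],"jaw":255},
    {"delta_pos":[-1.2,0.11,0.17],"twist":[0,0,-0.0086],"jaw":255},
    {"delta_pos":[-1.1,0.1,0.17],"twist":[0,0,-0.0086],"jaw":255},
    {"delta_pos":[-1.0,0.08,0.17],"twist":[0,0,-0.0086],"jaw":255},
    {"delta_pos":[-0.6,0.07,0.17],"twist":[0,0,-0.0086],"jaw":255}
  ]
}}

```text
time_s: 6.87
eef_pos: [0.5463, -0.1947, 0.2668]
ee_rot: [[-0.238, 0.971, -0.0], [0.971, 0.238, -0.0], [-0.0, -0.0, -1.0]]
ft_force: [-0.4, -0.4, -1.8]
finger_gap: 0.0129
```

Emit:
{"name": "send_rows", "arguments": {
  "moves": [
    {"delta_pos":[0,0,0],"twist":[0,0,0],"jaw":255},
    {"delta_pos":[0,0,0],"twist":[0,0,0],"jaw":255}
  ]
}}

```text
time_s: 7.03
eef_pos: [0.5459, -0.1935, 0.2667]
ee_rot: [[-0.237, 0.971, -0.001], [0.971, 0.237, 0.001], [0.001, -0.0, -1.0]]
ft_force: [0.3, 0.2, -0.7]
finger_gap: 0.0131
```

Run:
```python
from h import *
import cv2
show()
for n in("side","top"):
    im=env.grab_frame(n)[:,:,::-1];cv2.imwrite(f"pics/{n}2.png",im)
s=cv2.imread("pics/side2.png")[110:260,290:470];cv2.imwrite("pics/c2.png",cv2.resize(s,None,fx=4,fy=4,interpolation=cv2.INTER_CUBIC))
s=cv2.imread("pics/top2.png")[150:310,310:480];cv2.imwrite("pics/c2t.png",cv2.resize(s,None,fx=3.5,fy=3.5,interpolation=cv2.INTER_CUBIC))
```

```text
7.03 p [ 0.5459 -0.1935  0.2667] yawx 1.8101 z [-0.001  0.001 -1.   ] q [-23.7  16.5  82.6   0.   80.9 -37.4] F [ 0.3  0.2 -0.7] M [ 0.04  0.04 -0.04] gap 0.0131
```

View pics/c2.png

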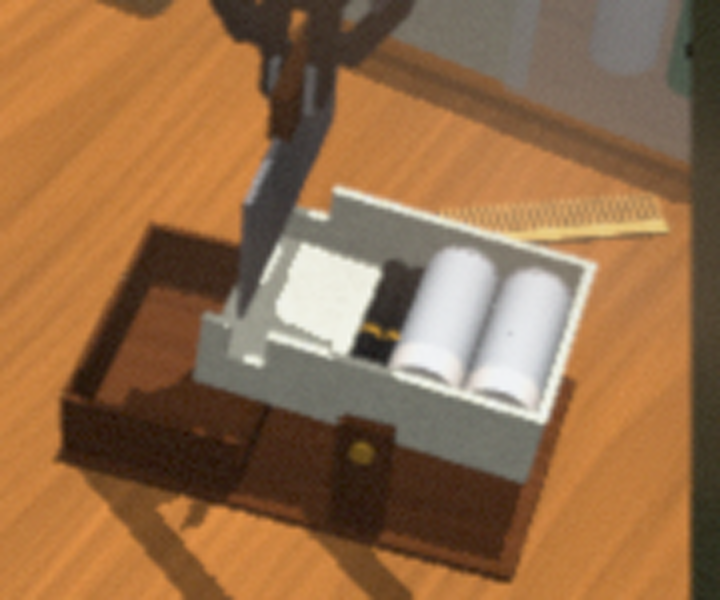

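View pics/c2t.png

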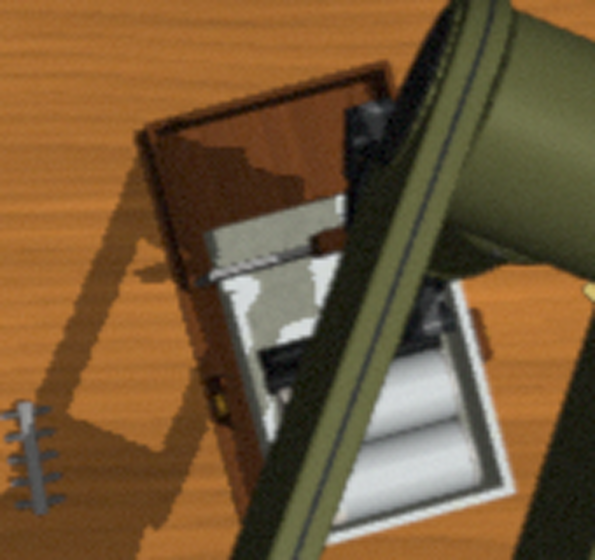

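Run:
```python
from h import *
import cv2
st=env.state();p=st["eef_pos"];M=Rz(.2393)
E0=p-[0,0,.0886]
for n,off,k in(("side",(290,110),4),("top",(310,150),3.5)):
    f=lambda P:np.round((proj(n,P)-off)*k,1)
    print(n,"card +y end bottom",f(E0+M@[0,.095,0]),"top",f(E0+M@[0,.095,.09]))
    m=np.array([.46584,-.21486,.085]);T=Rz(.2414)@R.from_euler('y',-.07).as_matrix()
    g=lambda a,b,c:f(m+T@(np.array([a,b,c])/1000))
    for y in(73,67,-67,-73):print(y,"notch bot",g(73,y,27),g(97,y,27),"top",g(73,y,53),g(97,y,53),"floor front",g(116,y,3))
    if n=="side":
        im=cv2.imread("pics/side2.png")[110:260,290:470];im=cv2.resize(im,None,fx=4,fy=4,interpolation=cv2.INTER_CUBIC)
        for y in(73,67,-67,-73):
            pts=np.array([g(73,y,53),g(73,y,27),g(97,y,27),g(97,y,53)]).astype(int)
            cv2.polylines(im,[pts],False,(0,0,255) if y in(73,-73) else (255,0,0),1)
        cv2.imwrite("pics/ov2.png",im)
        s=cv2.imread("pics/side0.png")[145:255,295:455];s=cv2.resize(s,None,fx=5,fy=5,interpolation=cv2.INTER_CUBIC)
        for y in(73,67,-67,-73):
            P=[(73,53),(73,27),(97,27),(97,53)]
            pts=np.array([(proj(n,m+T@(np.array([a,y,c])/1000))-(295,145))*5 for a,c in P]).astype(int)
            cv2.polylines(s,[pts],False,(0,0,255) if y in(73,-73) else (255,0,0),1)
        cv2.imwrite("pics/ov0.png",s)
```

```text
side card +y end bottom [237.1 317.4] top [243.8 202.6]
73 notch bot [263.8 367.2] [226.6 355.8] top [268.8 338. ] [231.1 326.6] floor front [193.6 373.1]
67 notch bot [266.7 360.5] [229.6 349.2] top [271.7 331.4] [234.1 320. ] floor front [196.6 366.6]
-67 notch bot [327.4 220.6] [292.2 210.2] top [333.  191.2] [297.3 180.7] floor front [260.2 228.6]
-73 notch bot [330.  214.7] [294.9 204.4] top [335.6 185.3] [300.  174.9] floor front [262.9 222.8]
top card +y end bottom [192.3 282.9] top [207.5 275. ]
73 notch bot [223.4 295.8] [213.8 260.6] top [228.7 296.8] [219.  260.8] floor front [201.9 233.2]
67 notch bot [232.1 293.4] [222.6 258.2] top [237.7 294.3] [228.  258.3] floor front [210.5 230.8]
-67 notch bot [427.2 239.8] [417.8 204.7] top [437.2 239.5] [427.6 203.6] floor front [401.9 178.4]
-73 notch bot [435.9 237.4] [426.5 202.3] top [446.1 237. ] [436.5 201.1] floor front [410.4 176.1]
```

View pics/ov0.png

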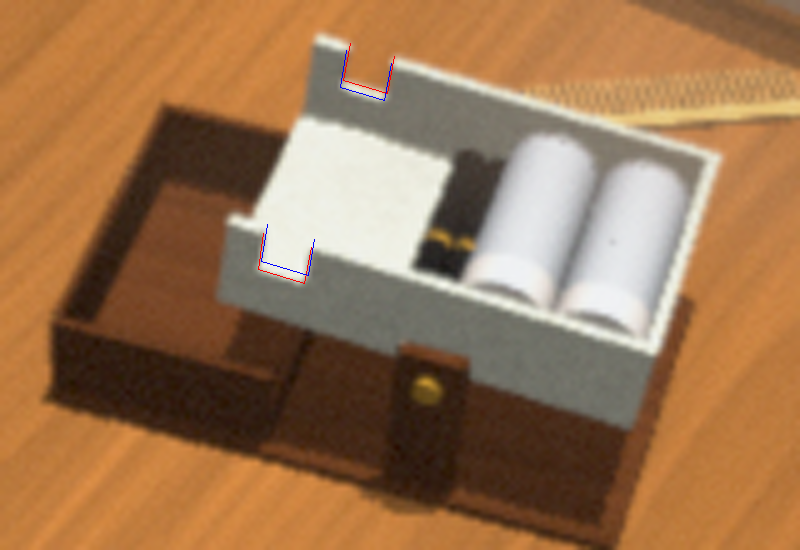

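The notch overlay matches the picture to about 1 px, and the card's near end is where predicted. Next I'll plan the lowering and the tipping arc.

```bash
cat >> h.py <<'E'
PIV=np.array([.46584,-.21486,.085]);YAW=.2414
def wp(j,phi=None,up=0,fwd=0,L=.0886):
    th=j-.07
    if phi is None: phi=.578*(th+.07)
    S=Rz(YAW)
    m=PIV+S@R.from_euler('y',th).as_matrix()@[.085,0,.027]
    p=m+S@(R.from_euler('y',phi).as_matrix()@[0,0,L])+S@[fwd,0,0]+[0,0,up]
    return p,toolR(np.pi/2+YAW,phi)
E
python3 - <<'E'
from h import *
plan(*wp(0,0,.008),4,path=False)
prev=wp(0,0,.008)
for j,N in((0,4),(.15,10),(.3,10),(.45,10)):
    a=wp(j);plan(*a,N,*prev,path=False);prev=a;print(a[0])
E
```

```text
rows 4 delta_cm [-0.051  0.     1.311] norm 1.31 twist [-0.     -0.0001 -0.0003]
rows 4 delta_cm [0.  0.  0.2] norm 0.2 twist [0. 0. 0.]
[ 0.54633953 -0.19504093  0.20647902]
rows 10 delta_cm [0.    0.122 0.126] norm 0.18 twist [ 0.0087  0.     -0.    ]
[ 0.55765607 -0.19225479  0.19338811]
rows 10 delta_cm [0.    0.114 0.129] norm 0.17 twist [ 0.0087 -0.      0.    ]
[ 0.56702195 -0.1899489   0.17918224]
rows 10 delta_cm [-0.     0.105  0.131] norm 0.17 twist [ 0.0087 -0.     -0.    ]
[ 0.57433734 -0.18814784  0.16416558]
```

Emit:
{"name": "send_rows", "arguments": {
  "moves": [
    {"delta_pos":[-0.05,0,0.9],"twist":[0,0,0],"jaw":255},
    {"delta_pos":[-0.05,0,1.3],"twist":[0,0,0],"jaw":255},
    {"delta_pos":[-0.05,0,1.3],"twist":[0,0,0],"jaw":255},
    {"delta_pos":[-0.05,0,1.2],"twist":[0,0,0],"jaw":255},
    {"delta_pos":[0,0,0.5],"twist":[0,0,0],"jaw":255},
    {"delta_pos":[0,0,0],"twist":[0,0,0],"jaw":255},
    {"delta_pos":[0,0,0],"twist":[0,0,0],"jaw":255}
  ]
}}

```text
time_s: 7.72
eef_pos: [0.5464, -0.1953, 0.2147]
ee_rot: [[-0.238, 0.971, -0.001], [0.971, 0.238, 0.0], [0.0, -0.0, -1.0]]
ft_force: [-0.3, -0.2, -1.0]
finger_gap: 0.0132
```

Run:
```python
from h import *
import cv2
show();plan(*wp(0,0),4,path=False)
cv2.imwrite("pics/side3.png",env.grab_frame("side")[:,:,::-1]);cv2.imwrite("pics/top3.png",env.grab_frame("top")[:,:,::-1])
s=cv2.imread("pics/side3.png")[130:240,300:420];cv2.imwrite("pics/c3.png",cv2.resize(s,None,fx=5,fy=5,interpolation=cv2.INTER_CUBIC))
```

```text
7.72 p [ 0.5464 -0.1953  0.2147] yawx 1.8109 z [-0.001  0.    -1.   ] q [-23.8  18.7  87.    0.   74.2 -37.6] F [-0.3 -0.2 -1. ] M [-0.02 -0.06  0.  ] gap 0.0132
rows 4 delta_cm [ 0.006 -0.001  0.206] norm 0.21 twist [-0.0001 -0.0001 -0.0003]
```

View pics/c3.png

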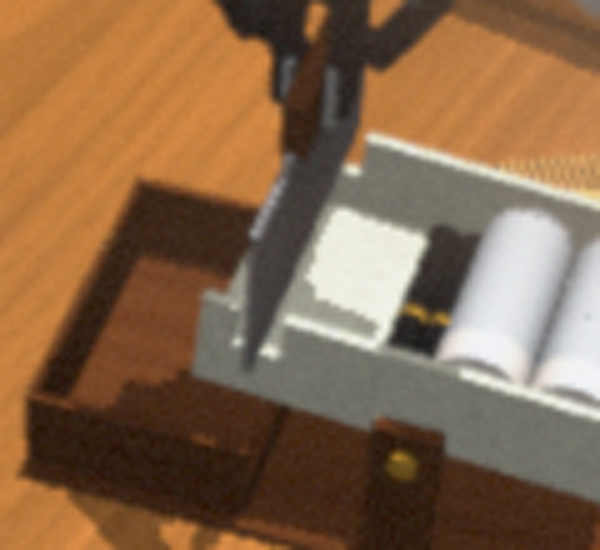

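The card sits within the near notch, roughly centred. I'll lower to contact.

Emit:
{"name": "send_rows", "arguments": {
  "moves": [
    {"delta_pos":[0,0,0.25],"twist":[0,0,0],"jaw":255},
    {"delta_pos":[0,0,0.25],"twist":[0,0,0],"jaw":255},
    {"delta_pos":[0,0,0.25],"twist":[0,0,0],"jaw":255},
    {"delta_pos":[0,0,0.25],"twist":[0,0,0],"jaw":255},
    {"delta_pos":[0,0,0],"twist":[0,0,0],"jaw":255}
  ]
}}

```text
time_s: 8.23
eef_pos: [0.5471, -0.1957, 0.2051]
ee_rot: [[-0.237, 0.971, 0.001], [0.971, 0.237, -0.0], [-0.0, 0.001, -1.0]]
ft_force: [0.2, 0.4, 3.2]
finger_gap: 0.0132
```

Run:
```python
from h import *
show()
```

```text
8.23 p [ 0.5471 -0.1957  0.2051] yawx 1.8105 z [ 0.001 -0.    -1.   ] q [-23.9  19.2  87.8   0.   72.9 -37.6] F [0.2 0.4 3.2] M [ 0.16 -0.02 -0.05] gap 0.0132
```

Contact at z 0.205, which agrees with the estimate. Next I'll tip along the arc.

Emit:
{"name": "send_rows", "arguments": {
  "moves": [
    {"delta_pos":[0,0.12,0.13],"twist":[0.0087,0,0],"jaw":255},
    {"delta_pos":[0,0.12,0.13],"twist":[0.0087,0,0],"jaw":255},
    {"delta_pos":[0,0.12,0.13],"twist":[0.0087,0,0],"jaw":255},
    {"delta_pos":[0,0.12,0.13],"twist":[0.0087,0,0],"jaw":255},
    {"delta_pos":[0,0.12,0.13],"twist":[0.0087,0,0],"jaw":255},
    {"delta_pos":[0,0.12,0.13],"twist":[0.0087,0,0],"jaw":255},
    {"delta_pos":[0,0.12,0.13],"twist":[0.0087,0,0],"jaw":255},
    {"delta_pos":[0,0.12,0.13],"twist":[0.0087,0,0],"jaw":255}
  ]
}}

```text
time_s: 8.9
eef_pos: [0.5563, -0.1935, 0.1942]
ee_rot: [[-0.238, 0.969, -0.067], [0.971, 0.237, -0.017], [-0.0, -0.069, -0.998]]
ft_force: [2.5, 0.1, 4.9]
finger_gap: 0.0133
```

Run:
```python
from h import *
import cv2
show();plan(*wp(.3),12,path=False)
cv2.imwrite("pics/side4.png",env.grab_frame("side")[:,:,::-1])
s=cv2.imread("pics/side4.png")[130:260,290:450];cv2.imwrite("pics/c4.png",cv2.resize(s,None,fx=4.5,fy=4.5,interpolation=cv2.INTER_CUBIC))
```

```text
8.9 p [ 0.5563 -0.1935  0.1942] yawx 1.8107 z [-0.067 -0.017 -0.998] q [-21.8  22.1  85.   -2.4  76.2 -34.9] F [2.5 0.1 4.9] M [ 0.13 -0.3  -0.07] gap 0.0133
rows 12 delta_cm [0.007 0.108 0.114] norm 0.16 twist [ 0.0087  0.     -0.0001]
```

View pics/c4.png

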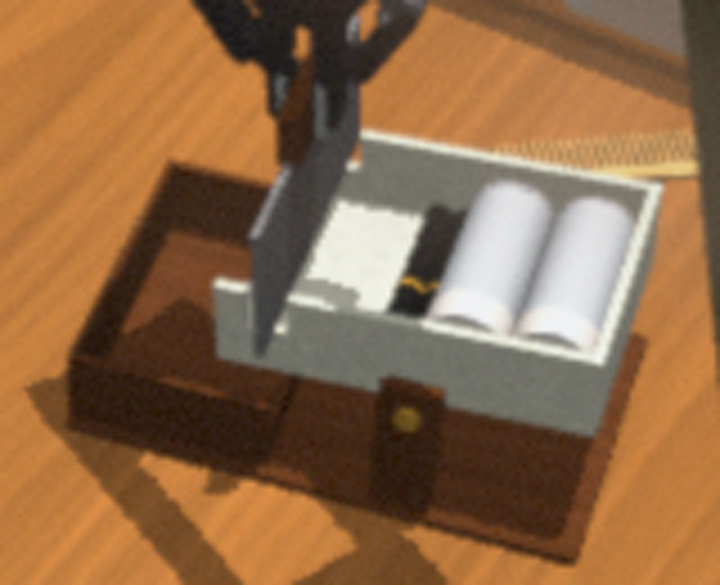

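Emit:
{"name": "send_rows", "arguments": {
  "moves": [
    {"delta_pos":[0,0.11,0.115],"twist":[0.0087,0,0],"jaw":255},
    {"delta_pos":[0,0.11,0.115],"twist":[0.0087,0,0],"jaw":255},
    {"delta_pos":[0,0.11,0.115],"twist":[0.0087,0,0],"jaw":255},
    {"delta_pos":[0,0.11,0.115],"twist":[0.0087,0,0],"jaw":255},
    {"delta_pos":[0,0.11,0.115],"twist":[0.0087,0,0],"jaw":255},
    {"delta_pos":[0,0.11,0.115],"twist":[0.0087,0,0],"jaw":255},
    {"delta_pos":[0,0.11,0.115],"twist":[0.0087,0,0],"jaw":255},
    {"delta_pos":[0,0.11,0.115],"twist":[0.0087,0,0],"jaw":255}
  ]
}}

```text
time_s: 9.62
eef_pos: [0.5632, -0.1915, 0.1838]
ee_rot: [[-0.238, 0.962, -0.136], [0.971, 0.235, -0.033], [0.0, -0.14, -0.99]]
ft_force: [1.9, -0.4, 2.8]
finger_gap: 0.0129
```

Run:
```python
from h import *
import cv2
show();plan(*wp(.45),14,path=False)
cv2.imwrite("pics/side5.png",env.grab_frame("side")[:,:,::-1])
s=cv2.imread("pics/side5.png")[130:260,290:450];cv2.imwrite("pics/c5.png",cv2.resize(s,None,fx=4.5,fy=4.5,interpolation=cv2.INTER_CUBIC))
```

```text
9.62 p [ 0.5632 -0.1915  0.1838] yawx 1.8106 z [-0.136 -0.033 -0.99 ] q [-20.1  24.9  82.3  -4.5  79.6 -32.7] F [ 1.9 -0.4  2.8] M [ 0.05 -0.54 -0.  ] gap 0.0129
rows 14 delta_cm [0.004 0.109 0.122] norm 0.16 twist [ 0.0085 -0.     -0.0001]
```

View pics/c5.png

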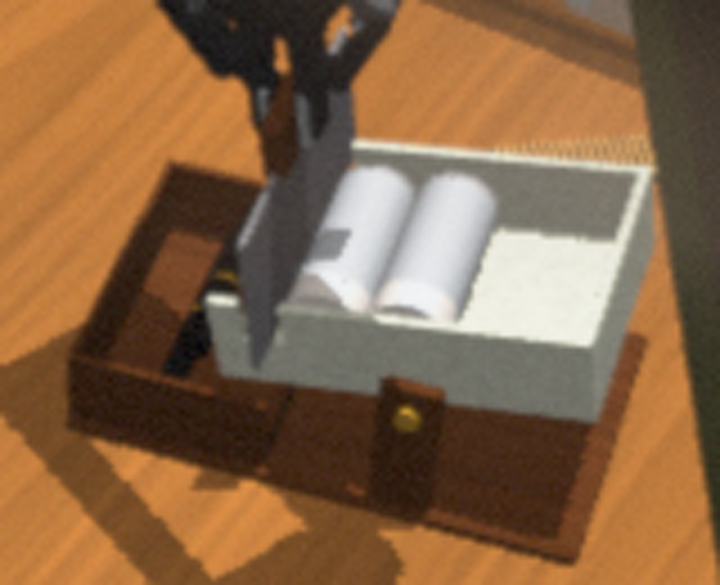

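Emit:
{"name": "send_rows", "arguments": {
  "moves": [
    {"delta_pos":[0,0.11,0.12],"twist":[0.0085,0,0],"jaw":255},
    {"delta_pos":[0,0.11,0.12],"twist":[0.0085,0,0],"jaw":255},
    {"delta_pos":[0,0.11,0.12],"twist":[0.0085,0,0],"jaw":255},
    {"delta_pos":[0,0.11,0.12],"twist":[0.0085,0,0],"jaw":255},
    {"delta_pos":[0,0.11,0.12],"twist":[0.0085,0,0],"jaw":255},
    {"delta_pos":[0,0.11,0.12],"twist":[0.0085,0,0],"jaw":255},
    {"delta_pos":[0,0.11,0.12],"twist":[0.0085,0,0],"jaw":255},
    {"delta_pos":[0,0.11,0.12],"twist":[0.0085,0,0],"jaw":255}
  ]
}}

```text
time_s: 10.33
eef_pos: [0.5698, -0.1899, 0.1731]
ee_rot: [[-0.238, 0.95, -0.201], [0.971, 0.232, -0.049], [0.0, -0.207, -0.978]]
ft_force: [0.5, 0.1, 3.0]
finger_gap: 0.0135
```

Run:
```python
from h import *
import cv2
show();plan(*wp(.42),4,path=False)
cv2.imwrite("pics/side6.png",env.grab_frame("side")[:,:,::-1])
s=cv2.imread("pics/side6.png")[130:260,290:450];cv2.imwrite("pics/c6.png",cv2.resize(s,None,fx=4.5,fy=4.5,interpolation=cv2.INTER_CUBIC))
```

```text
10.33 p [ 0.5698 -0.1899  0.1731] yawx 1.8106 z [-0.201 -0.049 -0.978] q [-18.5  27.7  79.6  -6.4  82.9 -30.9] F [0.5 0.1 3. ] M [ 0.02 -0.16 -0.02] gap 0.0135
rows 4 delta_cm [0.015 0.117 0.124] norm 0.17 twist [ 0.0085 -0.0001 -0.0004]
```

View pics/c6.png

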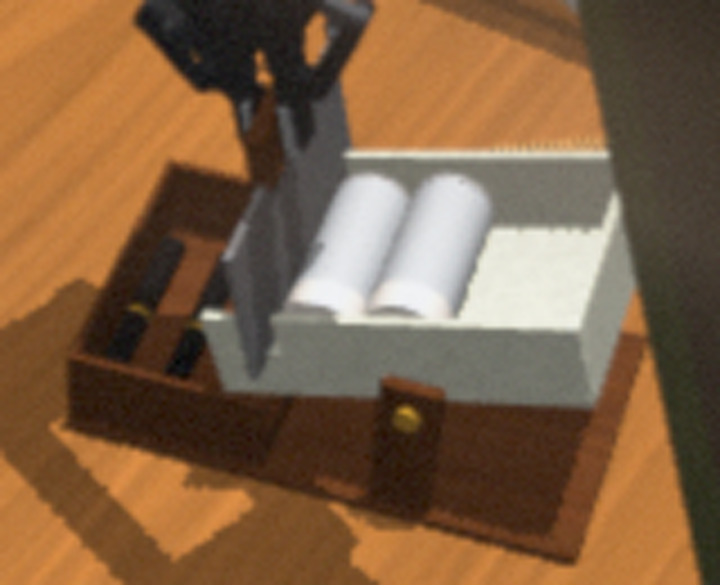

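Both tubes lie in the trough (crop pixels (145,300) and (200,320)) and both tins are held behind the card. I'll ease up along the same arc.

Emit:
{"name": "send_rows", "arguments": {
  "moves": [
    {"delta_pos":[0,-0.11,-0.12],"twist":[-0.0085,0,0],"jaw":255},
    {"delta_pos":[0,-0.11,-0.12],"twist":[-0.0085,0,0],"jaw":255},
    {"delta_pos":[0,-0.11,-0.12],"twist":[-0.0085,0,0],"jaw":255},
    {"delta_pos":[0,-0.11,-0.12],"twist":[-0.0085,0,0],"jaw":255},
    {"delta_pos":[0,-0.11,-0.12],"twist":[-0.0085,0,0],"jaw":255},
    {"delta_pos":[0,-0.11,-0.12],"twist":[-0.0085,0,0],"jaw":255},
    {"delta_pos":[0,-0.11,-0.12],"twist":[-0.0085,0,0],"jaw":255},
    {"delta_pos":[0,-0.11,-0.12],"twist":[-0.0085,0,0],"jaw":255}
  ]
}}

```text
time_s: 11.05
eef_pos: [0.5632, -0.1915, 0.1846]
ee_rot: [[-0.237, 0.962, -0.134], [0.971, 0.235, -0.033], [0.0, -0.137, -0.991]]
ft_force: [1.7, 1.7, 1.5]
finger_gap: 0.0131
```

Emit:
{"name": "send_rows", "arguments": {
  "moves": [
    {"delta_pos":[0,-0.11,-0.115],"twist":[-0.0087,0,0],"jaw":255},
    {"delta_pos":[0,-0.11,-0.115],"twist":[-0.0087,0,0],"jaw":255},
    {"delta_pos":[0,-0.11,-0.115],"twist":[-0.0087,0,0],"jaw":255},
    {"delta_pos":[0,-0.11,-0.115],"twist":[-0.0087,0,0],"jaw":255},
    {"delta_pos":[0,-0.11,-0.115],"twist":[-0.0087,0,0],"jaw":255},
    {"delta_pos":[0,-0.11,-0.115],"twist":[-0.0087,0,0],"jaw":255},
    {"delta_pos":[0,-0.11,-0.115],"twist":[-0.0087,0,0],"jaw":255},
    {"delta_pos":[0,-0.11,-0.115],"twist":[-0.0087,0,0],"jaw":255}
  ]
}}

```text
time_s: 11.72
eef_pos: [0.5554, -0.1934, 0.1944]
ee_rot: [[-0.237, 0.969, -0.067], [0.971, 0.237, -0.016], [0.0, -0.069, -0.998]]
ft_force: [0.6, -0.0, 0.5]
finger_gap: 0.0129
```

Run:
```python
from h import *
show();plan(*wp(0,up=-.0014),8,path=False)
```

```text
11.72 p [ 0.5554 -0.1934  0.1944] yawx 1.8105 z [-0.067 -0.016 -0.998] q [-21.9  22.   85.1  -2.4  76.1 -35. ] F [ 0.6 -0.   0.5] M [ 0.23 -0.33 -0.02] gap 0.0129
rows 8 delta_cm [ 0.007 -0.12  -0.129] norm 0.18 twist [-0.0087 -0.     -0.0002]
```

Emit:
{"name": "send_rows", "arguments": {
  "moves": [
    {"delta_pos":[0,-0.12,-0.12],"twist":[-0.0087,0,0],"jaw":255},
    {"delta_pos":[0,-0.12,-0.12],"twist":[-0.0087,0,0],"jaw":255},
    {"delta_pos":[0,-0.12,-0.12],"twist":[-0.0087,0,0],"jaw":255},
    {"delta_pos":[0,-0.12,-0.12],"twist":[-0.0087,0,0],"jaw":255},
    {"delta_pos":[0,-0.12,-0.12],"twist":[-0.0087,0,0],"jaw":255},
    {"delta_pos":[0,-0.12,-0.12],"twist":[-0.0087,0,0],"jaw":255},
    {"delta_pos":[0,-0.12,-0.12],"twist":[-0.0087,0,0],"jaw":255},
    {"delta_pos":[0,-0.12,-0.12],"twist":[-0.0087,0,0],"jaw":255}
  ]
}}

```text
time_s: 12.38
eef_pos: [0.5464, -0.1957, 0.2043]
ee_rot: [[-0.237, 0.971, 0.0], [0.971, 0.237, 0.0], [0.0, 0.0, -1.0]]
ft_force: [-0.3, -1.0, 0.3]
finger_gap: 0.0135
```

Emit:
{"name": "send_rows", "arguments": {
  "moves": [
    {"delta_pos":[0,0,-0.1],"twist":[0,0,0],"jaw":255},
    {"delta_pos":[0,0,-0.1],"twist":[0,0,0],"jaw":255},
    {"delta_pos":[0,0,0],"twist":[0,0,0],"jaw":255},
    {"delta_pos":[0,0,0],"twist":[0,0,0],"jaw":255},
    {"delta_pos":[0,0,0],"twist":[0,0,0],"jaw":255},
    {"delta_pos":[0,0,0],"twist":[0,0,0],"jaw":255},
    {"delta_pos":[0,0,0],"twist":[0,0,0],"jaw":255},
    {"delta_pos":[0,0,0],"twist":[0,0,0],"jaw":255}
  ]
}}

```text
time_s: 13.05
eef_pos: [0.5467, -0.1956, 0.2063]
ee_rot: [[-0.238, 0.971, -0.0], [0.971, 0.238, -0.0], [0.0, -0.0, -1.0]]
ft_force: [-2.3, -0.7, 2.5]
finger_gap: 0.0133
```

Run:
```python
from h import *
import cv2
show()
cv2.imwrite("pics/side7.png",env.grab_frame("side")[:,:,::-1])
s=cv2.imread("pics/side7.png")[130:260,290:450];cv2.imwrite("pics/c7.png",cv2.resize(s,None,fx=4.5,fy=4.5,interpolation=cv2.INTER_CUBIC))
```

```text
13.05 p [ 0.5467 -0.1956  0.2063] yawx 1.8107 z [-0. -0. -1.] q [-23.8  19.2  87.7  -0.   73.2 -37.6] F [-2.3 -0.7  2.5] M [-0.05  0.44  0.03] gap 0.0133
```

View pics/c7.png

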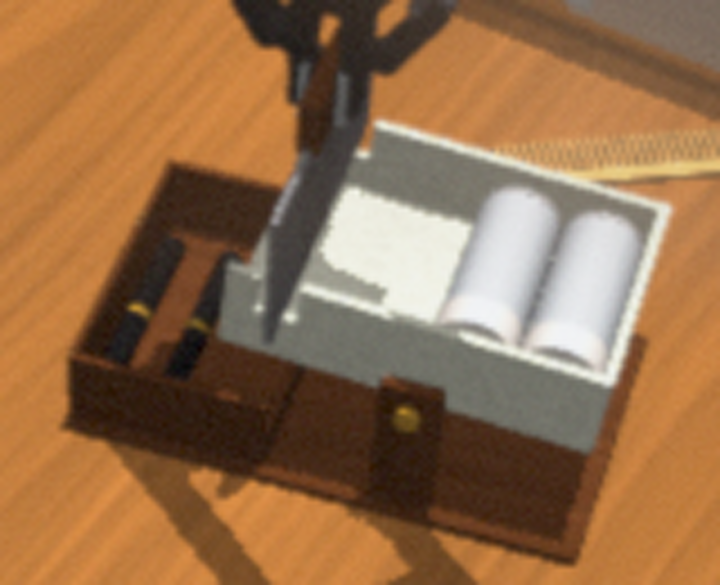

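The tins have rolled back and the tubes stay in the trough. I'll lift out gently.

Emit:
{"name": "send_rows", "arguments": {
  "moves": [
    {"delta_pos":[0,0,-0.1],"twist":[0,0,0],"jaw":255},
    {"delta_pos":[0,0,-0.1],"twist":[0,0,0],"jaw":255},
    {"delta_pos":[0,0,-0.1],"twist":[0,0,0],"jaw":255},
    {"delta_pos":[0,0,-0.2],"twist":[0,0,0],"jaw":255},
    {"delta_pos":[0,0,-0.3],"twist":[0,0,0],"jaw":255},
    {"delta_pos":[0,0,-0.5],"twist":[0,0,0],"jaw":255},
    {"delta_pos":[0,0,-0.8],"twist":[0,0,0],"jaw":255},
    {"delta_pos":[0,0,-1.2],"twist":[0,0,0],"jaw":255}
  ]
}}

```text
time_s: 13.77
eef_pos: [0.5463, -0.1953, 0.2393]
ee_rot: [[-0.238, 0.971, -0.001], [0.971, 0.238, 0.001], [0.001, -0.001, -1.0]]
ft_force: [0.7, -0.3, -1.5]
finger_gap: 0.013
```

Emit:
{"name": "send_rows", "arguments": {
  "moves": [
    {"delta_pos":[0,0,-1.5],"twist":[0,0,0],"jaw":255},
    {"delta_pos":[0,0,-1.5],"twist":[0,0,0],"jaw":255},
    {"delta_pos":[0,0,-1.5],"twist":[0,0,0],"jaw":255},
    {"delta_pos":[0,0,-1],"twist":[0,0,0],"jaw":255},
    {"delta_pos":[0,0,0],"twist":[0,0,0],"jaw":255}
  ]
}}

```text
time_s: 14.18
eef_pos: [0.5483, -0.1962, 0.2977]
ee_rot: [[-0.238, 0.971, 0.006], [0.971, 0.238, -0.002], [-0.004, 0.005, -1.0]]
ft_force: [0.7, 0.2, -0.3]
finger_gap: 0.0129
```

Run:
```python
from h import *
show()
plan([.4701,.2425,.25],toolR(1.49),24)
```

```text
14.18 p [ 0.5483 -0.1962  0.2977] yawx 1.8106 z [ 0.006 -0.002 -1.   ] q [-23.8  15.6  79.6   0.   84.5 -37.6] F [ 0.7  0.2 -0.3] M [-0.   -0.06 -0.07] gap 0.0129
rows 24 delta_cm [ 1.857 -0.169  0.195] norm 1.88 twist [0.0002 0.0001 0.0134]
    [ 0.531 -0.143  0.292]
    [ 0.516 -0.089  0.286]
    [ 0.503 -0.035  0.28 ]
    [0.492 0.02  0.274]
    [0.483 0.075 0.268]
    [0.476 0.131 0.262]
    [0.472 0.187 0.256]
    [0.47  0.242 0.25 ]
```

Emit:
{"name": "send_rows", "arguments": {
  "moves": [
    {"delta_pos":[1.2,-0.11,0.1],"twist":[0,0,0.009],"jaw":255},
    {"delta_pos":[1.9,-0.17,0.1],"twist":[0,0,0.0135],"jaw":255},
    {"delta_pos":[1.9,-0.17,0.1],"twist":[0,0,0.0135],"jaw":255},
    {"delta_pos":[1.9,-0.17,0.1],"twist":[0,0,0.0135],"jaw":255},
    {"delta_pos":[1.9,-0.17,0.1],"twist":[0,0,0.0135],"jaw":255},
    {"delta_pos":[1.9,-0.17,0.1],"twist":[0,0,0.0135],"jaw":255},
    {"delta_pos":[1.9,-0.17,0.1],"twist":[0,0,0.0135],"jaw":255},
    {"delta_pos":[1.9,-0.17,0.1],"twist":[0,0,0.0135],"jaw":255}
  ]
}}

```text
time_s: 14.85
eef_pos: [0.5041, -0.0541, 0.2849]
ee_rot: [[-0.135, 0.991, -0.003], [0.991, 0.135, 0.001], [0.001, -0.003, -1.0]]
ft_force: [0.3, 0.5, -0.6]
finger_gap: 0.0131
```

Emit:
{"name": "send_rows", "arguments": {
  "moves": [
    {"delta_pos":[1.9,-0.17,0.2],"twist":[0,0,0.0135],"jaw":255},
    {"delta_pos":[1.9,-0.17,0.2],"twist":[0,0,0.0135],"jaw":255},
    {"delta_pos":[1.9,-0.17,0.2],"twist":[0,0,0.0135],"jaw":255},
    {"delta_pos":[1.9,-0.17,0.2],"twist":[0,0,0.0135],"jaw":255},
    {"delta_pos":[1.9,-0.17,0.2],"twist":[0,0,0.0135],"jaw":255},
    {"delta_pos":[1.9,-0.17,0.2],"twist":[0,0,0.0135],"jaw":255},
    {"delta_pos":[1.9,-0.17,0.2],"twist":[0,0,0.0135],"jaw":255},
    {"delta_pos":[1.9,-0.17,0.2],"twist":[0,0,0.0135],"jaw":255}
  ]
}}

```text
time_s: 15.52
eef_pos: [0.477, 0.0956, 0.2689]
ee_rot: [[-0.027, 1.0, -0.003], [1.0, 0.027, 0.0], [0.0, -0.003, -1.0]]
ft_force: [1.3, 0.0, -0.5]
finger_gap: 0.0133
```

Run:
```python
from h import *
show()
plan([.4695,.2425,.23],toolR(1.49),10)
```

```text
15.52 p [0.477  0.0956 0.2689] yawx 1.5982 z [-0.003  0.    -1.   ] q [ 6.3  8.9 92.8  0.  78.5  4.8] F [ 1.3  0.  -0.5] M [ 0.02 -0.02 -0.01] gap 0.0133
rows 10 delta_cm [ 1.467 -0.105  0.39 ] norm 1.52 twist [-0.0003 -0.      0.0108]
    [0.473 0.14  0.257]
    [0.471 0.184 0.246]
    [0.47  0.228 0.234]
```

Emit:
{"name": "send_rows", "arguments": {
  "moves": [
    {"delta_pos":[1.7,-0.1,0.2],"twist":[0,0,0.0108],"jaw":255},
    {"delta_pos":[1.7,-0.1,0.2],"twist":[0,0,0.0108],"jaw":255},
    {"delta_pos":[1.7,-0.1,0.2],"twist":[0,0,0.0108],"jaw":255},
    {"delta_pos":[1.7,-0.1,0.4],"twist":[0,0,0.0108],"jaw":255},
    {"delta_pos":[1.7,-0.1,0.4],"twist":[0,0,0.0108],"jaw":255},
    {"delta_pos":[1.7,-0.1,0.4],"twist":[0,0,0.0108],"jaw":255},
    {"delta_pos":[1.7,-0.1,0.4],"twist":[0,0,0.0108],"jaw":255},
    {"delta_pos":[1.5,-0.1,0.5],"twist":[0,0,0.0108],"jaw":255}
  ]
}}

```text
time_s: 16.18
eef_pos: [0.4703, 0.2295, 0.242]
ee_rot: [[0.058, 0.998, -0.003], [0.998, -0.058, -0.0], [-0.0, -0.003, -1.0]]
ft_force: [-0.5, 0.3, -0.7]
finger_gap: 0.0134
```

Emit:
{"name": "send_rows", "arguments": {
  "moves": [
    {"delta_pos":[0.8,-0.1,0.5],"twist":[0,0,0.0108],"jaw":255},
    {"delta_pos":[0.4,-0.1,0.5],"twist":[0,0,0.0108],"jaw":255},
    {"delta_pos":[0,0,0.5],"twist":[0,0,0],"jaw":255},
    {"delta_pos":[0,0,0],"twist":[0,0,0],"jaw":255},
    {"delta_pos":[0,0,0],"twist":[0,0,0],"jaw":255}
  ]
}}

```text
time_s: 16.6
eef_pos: [0.4702, 0.2397, 0.2276]
ee_rot: [[0.08, 0.997, -0.002], [0.997, -0.08, -0.001], [-0.001, -0.002, -1.0]]
ft_force: [-0.3, -0.2, -1.2]
finger_gap: 0.0126
```

Run:
```python
from h import *
import cv2
show()
plan([.469,.2425,.16],toolR(1.49),5)
for n in("side","top"):
    im=env.grab_frame(n)[:,:,::-1];cv2.imwrite(f"pics/{n}8.png",im)
s=cv2.imread("pics/side8.png")[270:390,220:350];cv2.imwrite("pics/c8.png",cv2.resize(s,None,fx=5,fy=5,interpolation=cv2.INTER_CUBIC))
s=cv2.imread("pics/top8.png")[220:295,165:275];cv2.imwrite("pics/c8t.png",cv2.resize(s,None,fx=7,fy=7,interpolation=cv2.INTER_CUBIC))
```

```text
16.6 p [0.4702 0.2397 0.2276] yawx 1.491 z [-0.002 -0.001 -1.   ] q [22.4 14.  92.1 -0.  74.  27. ] F [-0.3 -0.2 -1.2] M [ 0.02 -0.05  0.  ] gap 0.0126
rows 5 delta_cm [ 0.055 -0.026  1.352] norm 1.35 twist [-0.0003  0.0002  0.0002]
    [0.469 0.241 0.187]
```

View pics/c8.png

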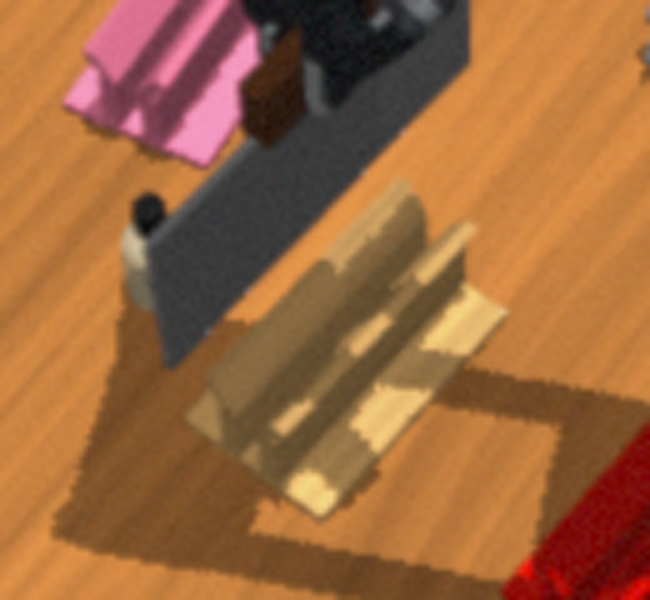

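View pics/c8t.png

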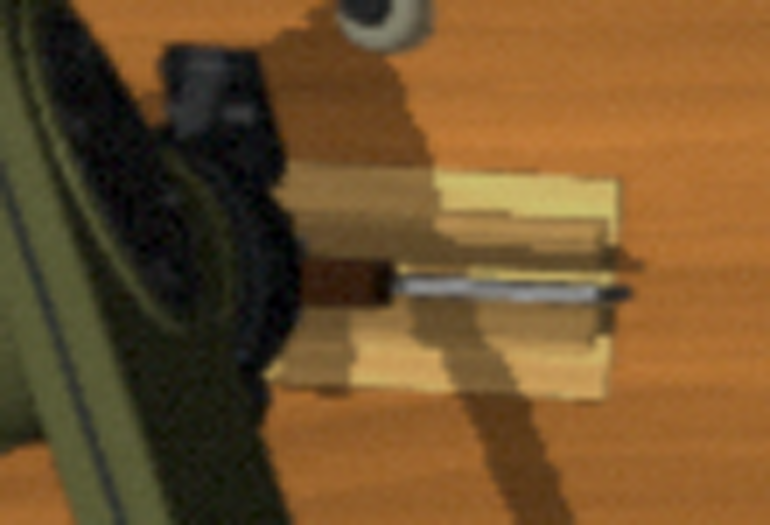

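Emit:
{"name": "send_rows", "arguments": {
  "moves": [
    {"delta_pos":[0.04,-0.01,1.4],"twist":[0,0,0],"jaw":255},
    {"delta_pos":[0.04,-0.02,1.8],"twist":[0,0,0],"jaw":255},
    {"delta_pos":[0.04,-0.02,1.8],"twist":[0,0,0],"jaw":255},
    {"delta_pos":[0.04,-0.02,1.6],"twist":[0,0,0],"jaw":255},
    {"delta_pos":[0.04,-0.02,1.0],"twist":[0,0,0],"jaw":255},
    {"delta_pos":[0,0,0.5],"twist":[0,0,0],"jaw":255},
    {"delta_pos":[0,0,0],"twist":[0,0,0],"jaw":255}
  ]
}}

```text
time_s: 17.28
eef_pos: [0.4698, 0.242, 0.1466]
ee_rot: [[0.08, 0.997, -0.002], [0.997, -0.08, -0.001], [-0.001, -0.002, -1.0]]
ft_force: [0.1, 0.7, -0.5]
finger_gap: 0.0132
```

Run:
```python
from h import *
import cv2
show();plan([.4695,.2420,.11],toolR(1.49),5)
cv2.imwrite("pics/side9.png",env.grab_frame("side")[:,:,::-1])
s=cv2.imread("pics/side9.png")[270:390,220:350];cv2.imwrite("pics/c9.png",cv2.resize(s,None,fx=5,fy=5,interpolation=cv2.INTER_CUBIC))
```

```text
17.28 p [0.4698 0.242  0.1466] yawx 1.4906 z [-0.002 -0.001 -1.   ] q [22.7 18.6 98.5  0.  63.  27.3] F [ 0.1  0.7 -0.5] M [-0.01  0.03  0.01] gap 0.0132
rows 5 delta_cm [ 0.001 -0.006  0.732] norm 0.73 twist [-0.0003  0.0002  0.0001]
    [0.47  0.242 0.125]
```

View pics/c9.png

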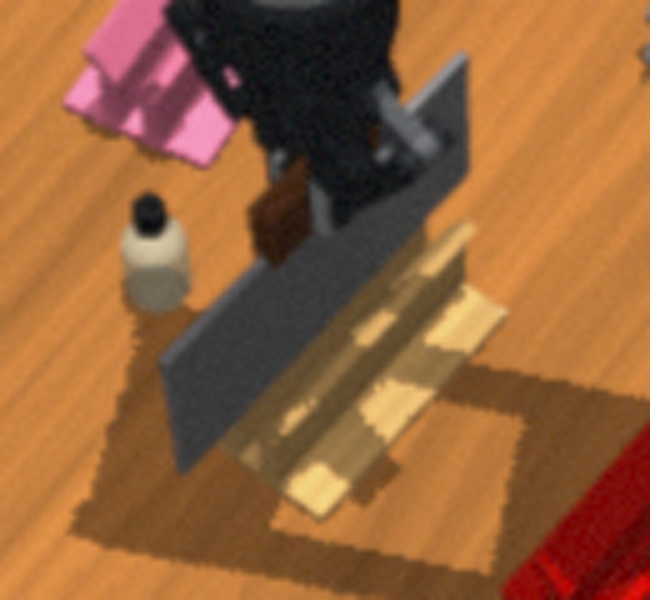

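The card is entering the slot's flare with no contact force. I'll keep going down.

Emit:
{"name": "send_rows", "arguments": {
  "moves": [
    {"delta_pos":[0,0,0.7],"twist":[0,0,0],"jaw":255},
    {"delta_pos":[0,0,0.7],"twist":[0,0,0],"jaw":255},
    {"delta_pos":[0,0,0.7],"twist":[0,0,0],"jaw":255},
    {"delta_pos":[0,0,0.6],"twist":[0,0,0],"jaw":255},
    {"delta_pos":[0,0,0.6],"twist":[0,0,0],"jaw":255},
    {"delta_pos":[0,0,0.4],"twist":[0,0,0],"jaw":255},
    {"delta_pos":[0,0,0],"twist":[0,0,0],"jaw":255}
  ]
}}

```text
time_s: 17.92
eef_pos: [0.4694, 0.2421, 0.1091]
ee_rot: [[0.08, 0.997, -0.002], [0.997, -0.08, -0.001], [-0.001, -0.002, -1.0]]
ft_force: [-1.3, -0.1, -1.4]
finger_gap: 0.0132
```

Emit:
{"name": "send_rows", "arguments": {
  "moves": [
    {"delta_pos":[0,0,0.3],"twist":[0,0,0],"jaw":255},
    {"delta_pos":[0,0,0.3],"twist":[0,0,0],"jaw":255},
    {"delta_pos":[0,0,0.3],"twist":[0,0,0],"jaw":255},
    {"delta_pos":[0,0,0.2],"twist":[0,0,0],"jaw":255},
    {"delta_pos":[0,0,0],"twist":[0,0,0],"jaw":255}
  ]
}}

```text
time_s: 18.33
eef_pos: [0.47, 0.2423, 0.0989]
ee_rot: [[0.08, 0.997, -0.001], [0.997, -0.08, -0.0], [-0.0, -0.001, -1.0]]
ft_force: [0.1, -0.2, -1.2]
finger_gap: 0.0128
```

Emit:
{"name": "send_rows", "arguments": {
  "moves": [
    {"delta_pos":[0,0,0.1],"twist":[0,0,0],"jaw":255},
    {"delta_pos":[0,0,0.1],"twist":[0,0,0],"jaw":255},
    {"delta_pos":[0,0,0.05],"twist":[0,0,0],"jaw":255},
    {"delta_pos":[0,0,0],"twist":[0,0,0],"jaw":255}
  ]
}}

```text
time_s: 18.67
eef_pos: [0.4702, 0.2424, 0.0968]
ee_rot: [[0.08, 0.997, -0.0], [0.997, -0.08, -0.0], [-0.0, -0.0, -1.0]]
ft_force: [0.0, 0.2, -1.1]
finger_gap: 0.013
```

Emit:
{"name": "send_rows", "arguments": {
  "moves": [
    {"delta_pos":[0,0,0.1],"twist":[0,0,0],"jaw":255},
    {"delta_pos":[0,0,0],"twist":[0,0,0],"jaw":255}
  ]
}}

```text
time_s: 18.83
eef_pos: [0.4704, 0.2424, 0.0966]
ee_rot: [[0.08, 0.997, 0.001], [0.997, -0.08, 0.0], [0.0, 0.001, -1.0]]
ft_force: [-0.3, -1.9, 5.4]
finger_gap: 0.0135
```

Emit:
{"name": "send_rows", "arguments": {
  "moves": [
    {"delta_pos":[0,0,0.1],"twist":[0,0,0],"jaw":255},
    {"delta_pos":[0,0,0],"twist":[0,0,0],"jaw":255}
  ]
}}

```text
time_s: 19.0
eef_pos: [0.4705, 0.2424, 0.0966]
ee_rot: [[0.08, 0.997, 0.001], [0.997, -0.08, 0.0], [0.0, 0.001, -1.0]]
ft_force: [-2.8, -1.6, 11.8]
finger_gap: 0.0135
```

The card is on the slot floor at the original grasp height. I'll ease the pressure and release.

Emit:
{"name": "send_rows", "arguments": {
  "moves": [
    {"delta_pos":[0,0,-0.1],"twist":[0,0,0],"jaw":255},
    {"delta_pos":[0,0,-0.05],"twist":[0,0,0],"jaw":220},
    {"delta_pos":[0,0,0],"twist":[0,0,0],"jaw":180},
    {"delta_pos":[0,0,0],"twist":[0,0,0],"jaw":120},
    {"delta_pos":[0,0,0],"twist":[0,0,0],"jaw":60},
    {"delta_pos":[0,0,0],"twist":[0,0,0],"jaw":0},
    {"delta_pos":[0,0,0],"twist":[0,0,0],"jaw":0},
    {"delta_pos":[0,0,0],"twist":[0,0,0],"jaw":0}
  ]
}}

```text
time_s: 19.67
eef_pos: [0.4702, 0.2425, 0.0962]
ee_rot: [[0.08, 0.997, -0.0], [0.997, -0.08, -0.0], [-0.0, -0.0, -1.0]]
ft_force: [-0.3, 0.1, -0.1]
finger_gap: 0.0834
```

Run:
```python
from h import *
import cv2
show()
cv2.imwrite("pics/side10.png",env.grab_frame("side")[:,:,::-1])
s=cv2.imread("pics/side10.png")[270:390,220:350];cv2.imwrite("pics/c10.png",cv2.resize(s,None,fx=5,fy=5,interpolation=cv2.INTER_CUBIC))
```

```text
19.67 p [0.4702 0.2425 0.0962] yawx 1.4911 z [-0. -0. -1.] q [ 22.7  22.1 101.9   0.   56.   27.3] F [-0.3  0.1 -0.1] M [-0.03  0.01 -0.04] gap 0.0834
```

View pics/c10.png

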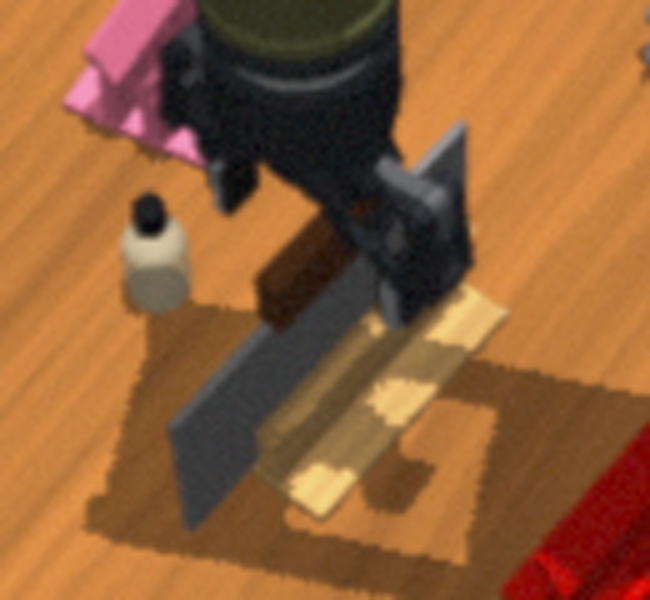

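Released, and the card is standing. I'll withdraw straight up.

Emit:
{"name": "send_rows", "arguments": {
  "moves": [
    {"delta_pos":[0,0,-0.8],"twist":[0,0,0],"jaw":0},
    {"delta_pos":[0,0,-1.5],"twist":[0,0,0],"jaw":0},
    {"delta_pos":[0,0,-2.5],"twist":[0,0,0],"jaw":0},
    {"delta_pos":[0,0,-3],"twist":[0,0,0],"jaw":0},
    {"delta_pos":[0,0,-3],"twist":[0,0,0],"jaw":0},
    {"delta_pos":[0,0,-3],"twist":[0,0,0],"jaw":0},
    {"delta_pos":[0,0,-2],"twist":[0,0,0],"jaw":0},
    {"delta_pos":[0,0,-1],"twist":[0,0,0],"jaw":0}
  ]
}}

```text
time_s: 20.38
eef_pos: [0.4717, 0.2431, 0.2684]
ee_rot: [[0.08, 0.997, 0.006], [0.997, -0.08, 0.002], [0.003, 0.006, -1.0]]
ft_force: [-0.2, 0.4, 0.3]
finger_gap: 0.0856
```

Emit:
{"name": "send_rows", "arguments": {
  "moves": [
    {"delta_pos":[0,1.5,0],"twist":[0,0,0],"jaw":0},
    {"delta_pos":[-2,-2,0],"twist":[0,0,0],"jaw":0},
    {"delta_pos":[-2.5,-2.5,0],"twist":[0,0,0],"jaw":0},
    {"delta_pos":[-2.5,-1,0],"twist":[0,0,0],"jaw":0},
    {"delta_pos":[-2.5,0,0],"twist":[0,0,0],"jaw":0},
    {"delta_pos":[-2,0,0],"twist":[0,0,0],"jaw":0},
    {"delta_pos":[0,0,0],"twist":[0,0,0],"jaw":0},
    {"delta_pos":[0,0,0],"twist":[0,0,0],"jaw":0}
  ]
}}

```text
time_s: 21.05
eef_pos: [0.4207, 0.1304, 0.2641]
ee_rot: [[0.082, 0.997, -0.001], [0.997, -0.082, 0.0], [0.0, -0.001, -1.0]]
ft_force: [-0.0, -0.2, 0.5]
finger_gap: 0.0852
```

Run:
```python
from h import *
import cv2
show()
for n in("side","top"):cv2.imwrite(f"pics/{n}11.png",env.grab_frame(n)[:,:,::-1])
```

```text
21.05 p [0.4207 0.1304 0.2641] yawx 1.4888 z [-0.001  0.    -1.   ] q [11.7  5.1 98.   0.  76.9 16.4] F [-0.  -0.2  0.5] M [0.07 0.03 0.06] gap 0.0852
```

View pics/side11.png

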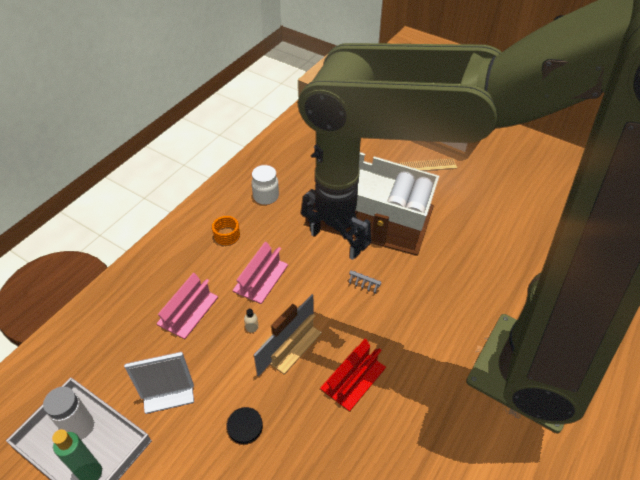

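View pics/top11.png

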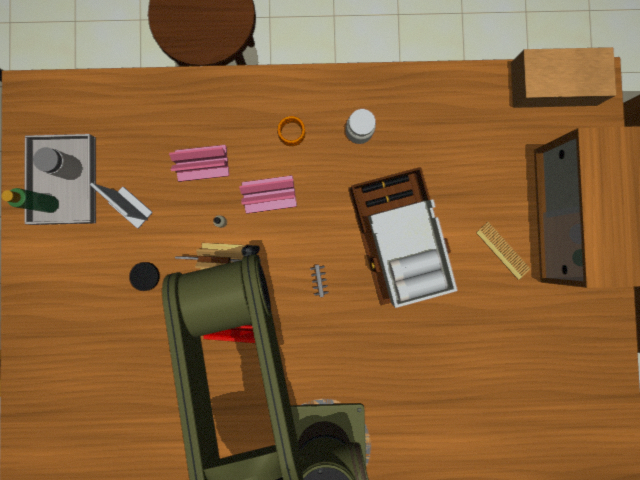

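The top view shows both tubes in the trough at (387,183) and (389,198), the tins at the back of the tray at (415,265) and (420,285), and the tray outline as at the start. The card stands in the wooden rack at its original pixels in the side view, around (285,335). The bystanders are where they were and the arm is clear, so I'll hand in.

Run:
```python
from plant import env
print(env.hand_in())
```

```text
the job is handed in; nothing more can be done
None
```

The job is done and handed in at about 21 s of the 64 s allowed; no verdict was reported.

- **What I did:** I took the card from the wooden rack, set its lower edge in both notches and pressed the tray down to about 0.36 rad, estimated from the pose. Both kajal tubes rolled into the trough while the card held the tins back. I then eased the card up, stood it in the rack and released it.
- **Last checks:** The final pictures show both tubes in the trough, both tins at the back of the tray, and the tray back at its starting outline. The card stands where it started, and the bystanders are at their original pixels. The arm is clear of everything, and the card touched the slot floor at the same height as when I gripped it (0.0966 m).
- **Disagreements and gaps:** My camera fit put the card's lower edge about 3 mm below the slot floor's stated height. The tray's notches were met about 1.4 mm lower than computed. Neither affected the result. I did not measure the tray joint or the card's place in the notches directly; I judged both from the pictures and the tool pose.

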